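Lock a T-head stud in the fixture plate and stack its rings

TASK

Set up the post of the sample clamp: lift the T-headed stud out of its orange storage block, drop its head into the open part of the T-slot in the aluminium plate, slide it along into the blue fork as far as it will go, and turn it a quarter turn so that the head locks across the slot. Then thread the brass bushing, flange down, over the stud and after it the bright steel collar, each fully home, and let everything go. Do not shift or tip the three bottles or the beaker.

Things in the scene. Friction and masses are not known exactly. Their poses are not given: they have to be found in the camera images.
- plate: Aluminium T-slot plate, fixed, 230 x 90 x 35 mm. Origin: centre of its underside; x along the slot, z up, top face at z = 35 mm. The slot lies on the x axis: gap 18 mm between lips 12 mm thick, below them a channel 52 mm wide, 15 mm high, closed at both ends 102 mm from the centre. The stud's head passes the gap only with its length along x.
- fork: Blue fork fixed on the plate over the slot, 75 x 60 x 15 mm (18 at the rear screws). Origin: on the plate's top face, where the stud's axis stands when pushed fully in; axes parallel to the plate's. Notch 24 mm wide, open to -x: tines reach to x = -30 mm, notch ends at x = +8. Tines' underside 9 mm, top 15 mm over the plate: the stud's flange slides under them, it cannot pass the notch from above.
- slot_open (a point): On the centre line of the open part of the slot, at the height of the plate's top, 80 mm from the fork's origin towards -x (clear of the tines): a good place to let the stud's head in. From here slide it 80 mm in +x of the fork.
- stand: Orange storage block, fixed, 76 x 50 x 36 mm, with a pocket 49 x 19 mm, 30 mm deep, in its top, in which the stud stands at the start, the head's length along the block's x (its long side). Origin: centre of its underside, z up.
- stud: Steel T-head stud, 108 mm long, 0.2 kg, upright. Origin: on the axis, at the underside of its flange (34 mm dia., 6 mm thick); z up, x along the T-head. Below: neck 13 mm dia., T-head 42 (x) x 13 (y) mm from z = -14 to -24 mm. Above: shaft 16 mm dia. up to z = 52. In the slot the flange rests on the plate; the head has 2 mm play under the lips. Locked: stud x square to the slot, either way.
- tang (a point): On the stud's axis, middle of the flat-sided tang at its top: 13 mm along the stud's x, 9 mm along its y, 68 mm above the stud's origin; the tang reaches from 52 to 84 mm. Grip it across y. Red lines on the tang's end and on the flange show the head's direction.
- bushing: Brass flanged bushing, flange down, about 0.15 kg. Origin: centre of its underside, z up. Flange 60 mm dia. x 8 mm; above it a hub 36 mm dia. up to 24 mm, the place to grip it; bore 22 mm right through. Home: its underside lies on top of the fork, its origin 15 mm above the fork's.
- collar: Bright steel plain collar, 46 mm dia., 22 mm high, bore 22 mm right through, about 0.12 kg. Origin: centre of its underside, z up. Home: it lies on the bushing's hub, its origin 39 mm above the fork's.
- amber_bottle: Bystander: amber glass bottle with a blue cap, 60 mm dia., 133 mm high, standing. Origin: centre of its underside.
- white_bottle: Bystander: plain white round bottle, 46 mm dia., 104 mm high, standing close to the bushing. Origin: centre of its underside.
- square_bottle: Bystander: white square bottle with a blue cap, 50 x 50 mm, 103 mm high, standing close to the collar. Origin: centre of its underside.
- beaker: Bystander: empty glass beaker, 54 mm dia., 68 mm high, standing. Origin: centre of its underside.

How it is judged:
On the way, in this order (a step that is already met when the one before it is completed fails the run):
1. the stud's head is in the open part of the slot, lengthwise, its flange on the plate (z of stud in the frame of fork between -0.003 and 0.0045 m and y of stud in the frame of fork between -0.006 and 0.006 m and angle between stud's own z axis and vertical below 0.12 rad and x of stud in the frame of fork between -0.2 and -0.04 m and angle between the x axis of stud and the x axis of fork, either way round below 0.35 rad), for 0.1 s.
2. the stud is slid along to the end of the fork's notch (z of stud in the frame of fork between -0.003 and 0.0045 m and y of stud in the frame of fork between -0.006 and 0.006 m and angle between stud's own z axis and vertical below 0.12 rad and horizontal distance between stud and fork below 0.008 m), for 0.1 s.
3. the stud is turned a quarter turn there, so that its head lies across the slot (all of step 2 and angle between the x axis of stud and the x axis of fork, either way round above 1.3 rad), for 0.2 s.
4. the bushing is down over the stud, home on the fork (all of step 3 and z of bushing in the frame of fork between 0.012 and 0.018 m and horizontal distance between bushing and stud below 0.007 m and angle between bushing's own z axis and vertical below 0.12 rad), for 0.2 s.
5. the collar is down over the stud, home on the bushing (all of step 4 and z of collar in the frame of fork between 0.036 and 0.042 m and horizontal distance between collar and stud below 0.007 m and angle between collar's own z axis and vertical below 0.12 rad), for 0.2 s.
At the end, for the whole second after the job is handed in: Stud upright, flange on the plate, within 8 mm of fully seated in the fork, head within 15 degrees of square across the slot; bushing flange down on the fork, collar on the bushing, both round the stud, level, within 3 mm of home; all released and at rest; bottles and beaker left alone (all of step 5 and linear speed of each of stud, bushing, collar below 0.02 m/s); the robot touches nothing.
It fails at once if the amber bottle is pushed more than 30 mm or tipped more than 20 degrees (distance of amber_bottle from where it was at the start of the episode above 0.03 m or angle between amber_bottle's own z axis and vertical above 0.35 rad).
It fails at once if the white round bottle is pushed more than 30 mm or tipped more than 20 degrees (distance of white_bottle from where it was at the start of the episode above 0.03 m or angle between white_bottle's own z axis and vertical above 0.35 rad).
It fails at once if the white square bottle is pushed more than 30 mm or tipped more than 20 degrees (distance of square_bottle from where it was at the start of the episode above 0.03 m or angle between square_bottle's own z axis and vertical above 0.35 rad).
It fails at once if the glass beaker is pushed more than 30 mm or tipped more than 20 degrees (distance of beaker from where it was at the start of the episode above 0.03 m or angle between beaker's own z axis and vertical above 0.35 rad).
It also fails if it takes over 72 s, if anything falls off the work surface, if the arm or the gripper's body presses on something with over 40 N, if the wrist force passes 120 N, or if a joint passes its speed limit or range.

ROBOT

A 6-joint arm with a two-finger parallel gripper is mounted at the origin on a cart in front of the work surface, level with it; the furniture and walls round the work are solid. World frame = base frame: x ahead of the robot, y to its left, z up, the work surface at z = 0. Lengths are in m, angles in rad, forces in N, time in s.
With the tool pointing down it reaches from about 0.35 to 0.85 m from the base axis. Payload 8.1 kg.
Tool frame: the origin (TCP) lies on the centre line of the jaws, within the pads' length; the fingertips stand robot.finger_overhang ahead of it and the grasp point (between the pads) lies 5 mm behind it (robot.finger_overhang is the distance from the TCP to the fingertips, in m); z points along the fingers, y is the direction in which the jaws open and shut (so a half turn about z gives the same grasp; the last joint's range is limited). The gripper opens to 93 mm and grips with 3 to 60 N. Pads are 15 mm wide; open, the fingers measure 128 mm over their backs; the gripper's body (75 mm by 188 mm) begins 65 mm behind the grasp point.
Start: joints at [1.249, 0.13, 1.488, -0, 1.523, -0.085], TCP at [0.141, 0.583, 0.233] pointing down, gripper open.
Joint ranges: [-2.96, 2.96], [-0.89, 2.26], [0.02, 2.5], [-1.34, 4.48], [0, 2.73], [-2.66, 2.66]. Speed limits (rad/s): [2.39, 2.39, 2.79, 3.14, 3.14, 3.14].

INTERFACE

Orientations are given as a rotation vector (axis times angle).
In Python, from plant import robot gives the robot as it stands. The module is installed in compiled form; this text tells all that it offers.
- The arm moves only by the tool carry_out, never from a script. Its argument "commands" is a list that holds one entry, the list of rows, each a list of 4 numbers: the shift along the tool's x, y, z in cm, then the turn about the tool's z in degrees. In form: [[[tx, ty, tz, roll], ...]]. A call has 1 to 20 rows; each row shifts and turns the commanded pose from where the row before left it, along the tool's axes as they then stand; what a row does not reach is not made up. A row lasts 1/12 s, in which the tool goes at most 41.7 mm and 7.16 degrees, less where a joint would pass 70% of its speed; a pose out of reach is approached as far as the arm can. A call is refused whole if a number of a shift passes 4.17 or a number of a turn 7.16, either way. A call with a gripper value outside its range is refused whole. "claw" is the finger opening in cm, from 0 to 9.3, set as the call begins (left out, the last holds). The fingers move at their own pace and stop on an object; "grip_force" is the grip in N (left out, the last holds). Time passes only in rows, so rows that do not move let the fingers close. It gives the time, the measured TCP pose, the force and the opening at its end, in the units of the state.
- robot.read_state(): the state, without advancing time (a new reading comes with each control period).
- robot.read_camera(name): name is "scene" or "top" or "wrist"; returns the picture (400x640x3 uint8, red, green, blue); there is no depth.
- robot.camera_params(name): a dict with "mtx" (3x3 intrinsics, pixels), "dist_coeffs" ([k1, k2, p1, p2, k3] as OpenCV has them; the pictures are not rectified), "R" (3x3) and "t" (3): a world point X has camera coordinates R X + t. Camera axes: x right, y down, z forward; pixel columns grow to the right and rows downward; lengths in m; the calibration is good to about 2 mm. A picture is of the moment at which its call begins: read the wrist's pose just before it. camera_params takes no time and is no camera call; for the wrist camera it gives the pose at the moment of the call.
- robot.close_job(): hands the job in, once; it reports no verdict.
The state is a dict: "t": time; "q": joint angles; "dq": joint speeds; "joint_torque": joint torques, N m; "tool_pos": TCP position; "orientation": TCP orientation; "force": force on the tool from outside, world axes, zero at the start; "wrist_torque": the same for the moment, N m; "opening": finger opening in m.
Only numpy, scipy, OpenCV 4.12 (cv2) and the standard library are available. Lean on these libraries where they do the work, as an engineer would, in place of code of your own. Each camera call takes 0.05 s, during which the arm holds its last target.

## Working session

There is one attempt and no reset: what is moved stays moved. The work goes in short steps, Python scripts to look and compute and a tool call to move; the robot and the scene stay as the last step left them, time stands still between calls to the robot, and variables do not carry over. Pictures are saved under pics/ and viewed, and the job is handed in when it is done.

Besides the shell and the picture viewer there is one more tool, called after "Request:" as name(argument=value, ...), one argument or row to a line, values as JSON. carry_out: Moves the arm, as the interface text tells. Its arguments: {"type":"object","properties":{"commands":{"type":"array","items":{"type":"array","items":{"type":"array","items":{"type":"number"}}}},"claw":{"type":"number"},"grip_force":{"type":"number"}},"required":["commands"]}

```bash
mkdir -p pics; cat > h.py <<'E'
import numpy as np, cv2
from plant import robot
def snap(name,fn):
    im=robot.read_camera(name); cv2.imwrite('pics/'+fn+'.png',im[:,:,::-1]); return im
def ray(name,uv,P=None):
    P=P or robot.camera_params(name)
    K=np.array(P['mtx']);d=np.array(P['dist_coeffs']);R=np.array(P['R']);t=np.array(P['t'])
    p=cv2.undistortPoints(np.array([[uv]],float),K,d)[0,0]
    return -R.T@t, R.T@np.array([p[0],p[1],1])
def at(name,uv,z,P=None):
    o,d=ray(name,uv,P); return o+d*(z-o[2])/d[2]
def proj(name,X,P=None):
    P=P or robot.camera_params(name)
    R=np.array(P['R'],float)
    return cv2.projectPoints(np.array(X,float).reshape(-1,3),cv2.Rodrigues(R)[0],np.array(P['t'],float),np.array(P['mtx'],float),np.array(P['dist_coeffs'],float))[0][:,0]
def crop(fn,x0,y0,x1,y1,s,out):
    im=cv2.imread('pics/'+fn+'.png')[y0:y1,x0:x1]
    cv2.imwrite('pics/'+out+'.png',cv2.resize(im,None,fx=s,fy=s,interpolation=cv2.INTER_CUBIC))
E
python3 - <<'E'
from h import *
np.set_printoptions(precision=4,suppress=True)
for n in['scene','top','wrist']: snap(n,n+'0'); P=robot.camera_params(n); print(n,-np.array(P['R']).T@np.array(P['t']),np.array(P['mtx'])[0,0])
print(robot.read_state(),robot.finger_overhang)
E
```

```text
scene [-0.3108 -0.6724  0.9678] 495.5078824223486
top [ 0.4058 -0.0109  1.1176] 371.4282306896867
wrist [0.0697 0.6004 0.383 ] 325.1123086777877
{'t': 0.15, 'q': array([ 1.2486,  0.131 ,  1.489 ,  0.    ,  1.523 , -0.0854]), 'dq': array([ 0.0002, -0.0009, -0.003 ,  0.0006, -0.0001, -0.002 ]), 'joint_torque': array([ -0.0002, -56.0479, -49.2334,   0.0768,   0.0307,  -0.0001]), 'tool_pos': array([0.1406, 0.5829, 0.2318]), 'orientation': array([-0.3711, -3.1193,  0.0022]), 'force': array([0.7293, 0.0289, 0.0189]), 'wrist_torque': array([-0.0224, -0.0188,  0.0126]), 'opening': 0.09285776246633375} 0.014
```

View pics/scene0.png

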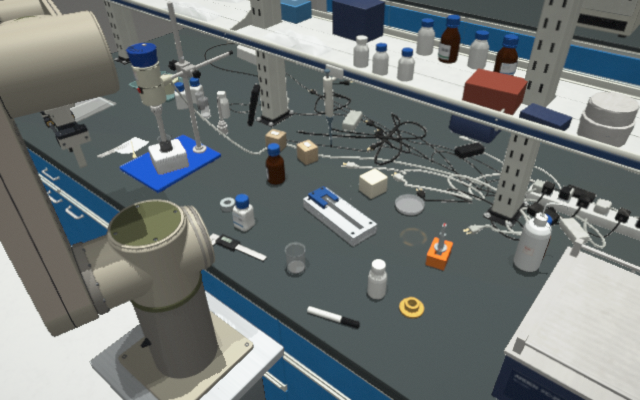

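View pics/top0.png

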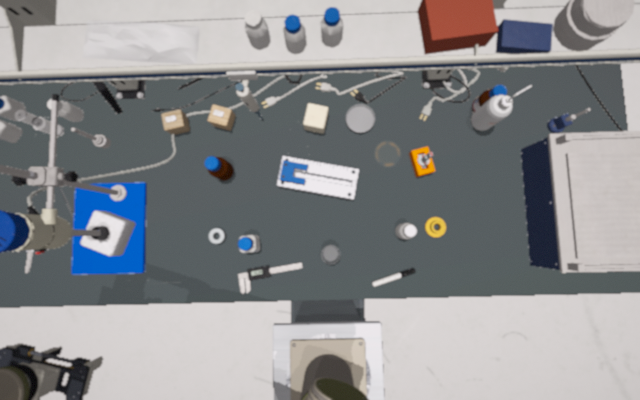

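View pics/wrist0.png

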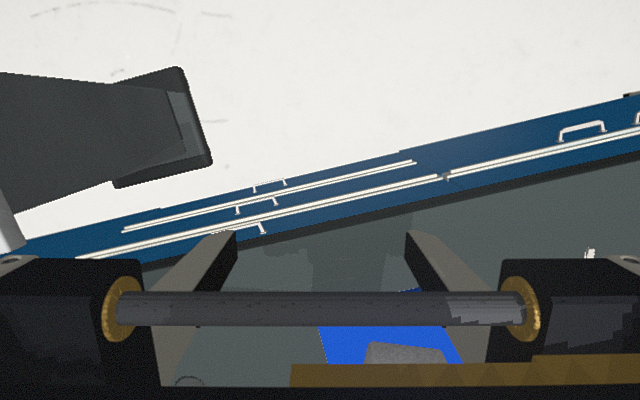

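The top view shows the plate at about (318,177) with the blue fork at its left end, the stand at (423,161), the bushing at (436,228) and the collar at (216,236). I'll enlarge for pixel readings.

```bash
python3 - <<'E'
from h import *
crop('top0',270,145,370,210,8,'c1')
crop('top0',395,140,455,185,12,'c2')
crop('top0',390,205,460,250,11,'c3')
crop('top0',200,220,270,265,11,'c4')
crop('scene0',290,170,390,250,8,'c5')
crop('scene0',415,215,465,275,10,'c6')
E
```

```text
(no output)
```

View pics/c1.png

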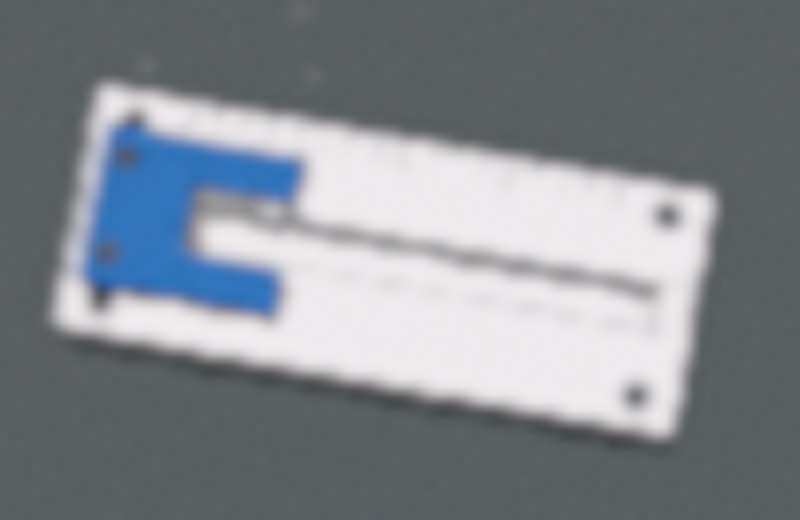

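View pics/c2.png

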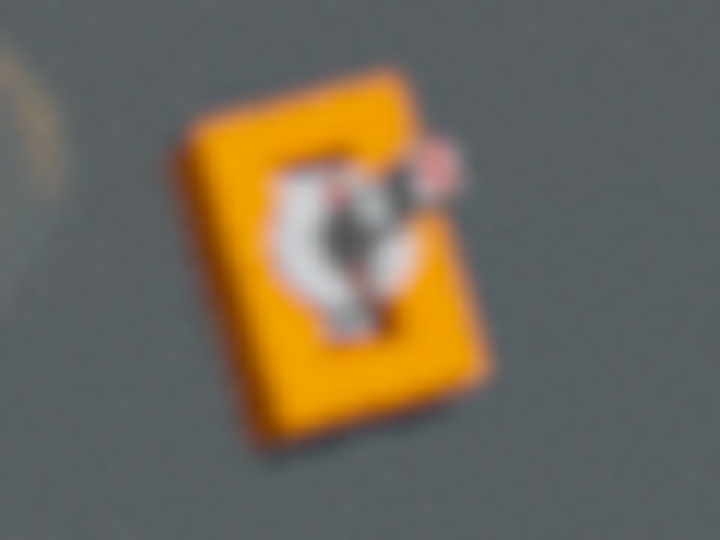

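View pics/c3.png

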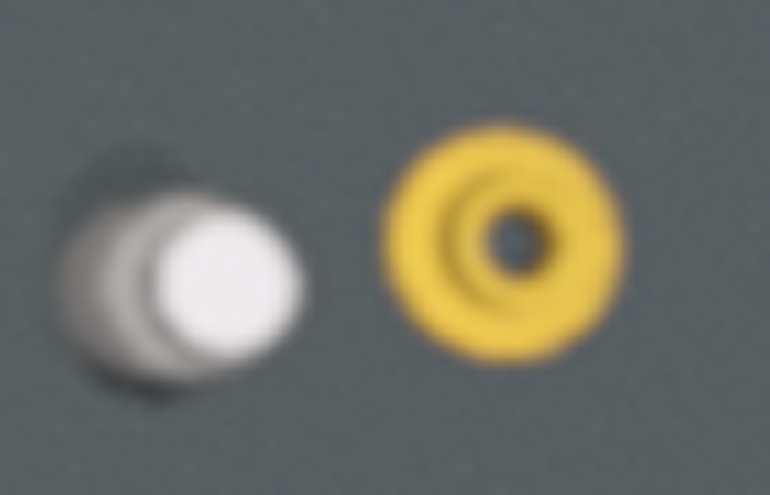

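View pics/c4.png

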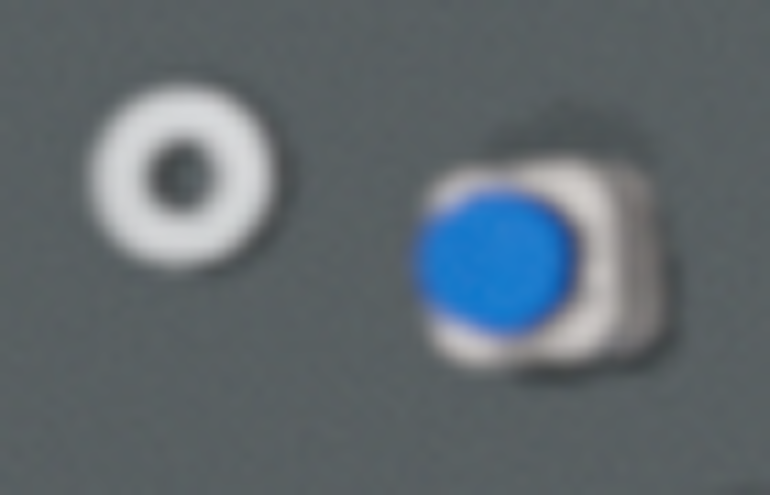

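View pics/c5.png

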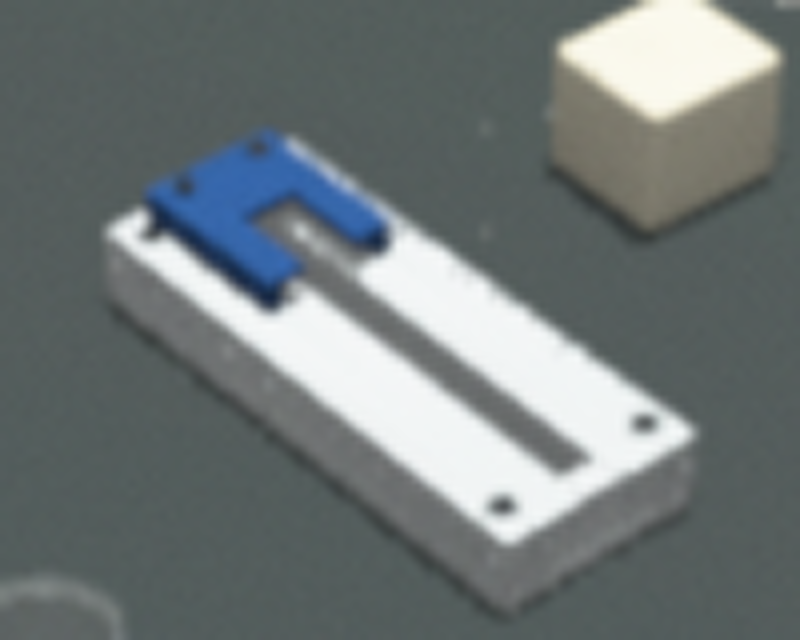

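View pics/c6.png

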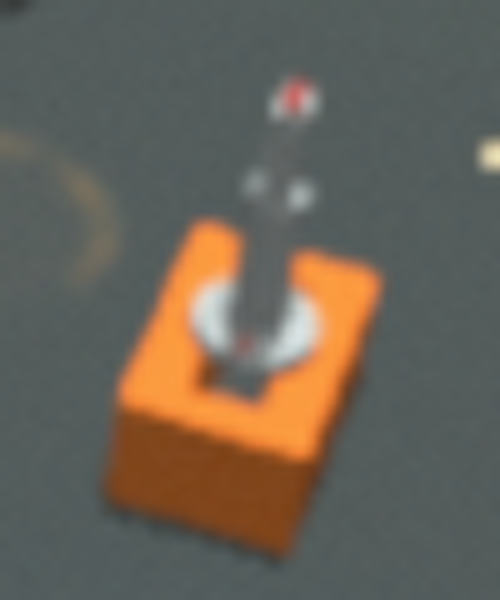

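```bash
cat > m.py <<'E'
from h import *
np.set_printoptions(precision=4,suppress=True)
PT=robot.camera_params('top');PS=robot.camera_params('scene')
def T(c,x0,y0,s,z,n='top'): return at(n,(x0+(c[0]+.5)/s-.5,y0+(c[1]+.5)/s-.5),z,PT if n=='top' else PS)
print('plate top');A=[T(c,270,145,8,.035) for c in[(98,83),(718,190),(675,440),(53,327)]];print(np.array(A),np.mean(A,0))
for i in range(4):d=A[(i+1)%4]-A[i];print(np.linalg.norm(d),np.degrees(np.arctan2(d[1],d[0])))
print('plate scene: left,back,right,front');B=[T(c,290,170,8,.035,'scene') for c in[(107,232),(280,134),(698,432),(508,546)]];print(np.array(B),np.mean(B,0))
for i in range(4):d=B[(i+1)%4]-B[i];print(np.linalg.norm(d),np.degrees(np.arctan2(d[1],d[0])))
print('fork tines ends etc (z=.05)');
for c in[(113,126),(302,160),(296,196),(190,186),(186,255),(283,272),(275,318),(85,282)]:print(T(c,270,145,8,.05))
print('stand');C=[T(c,395,140,12,.036) for c in[(192,132),(402,68),(492,378),(278,433)]];print(np.array(C),np.mean(C,0))
for i in range(4):d=C[(i+1)%4]-C[i];print(np.linalg.norm(d),np.degrees(np.arctan2(d[1],d[0])))
C=[T(c,415,215,10,.036,'scene') for c in[(205,222),(380,272),(305,458),(122,400)]];print(np.array(C),np.mean(C,0))
print('tang top',T((438,165),395,140,12,.12),T((296,98),415,215,10,.12,'scene'))
print('flange',T((345,240),395,140,12,.042))
print('bushing flange',T((505,243),390,205,11,.008),'hole',T((518,242),390,205,11,.024))
print('white top',T((228,283),390,205,11,.104))
print('collar',T((182,175),200,220,11,.022), 'sq cap',T((500,260),200,220,11,.103))
E
python3 m.py
```

```text
plate top
[[ 0.6474  0.1171  0.035 ]
 [ 0.6001 -0.1111  0.035 ]
 [ 0.5081 -0.092   0.035 ]
 [ 0.5565  0.1352  0.035 ]] [0.578  0.0123 0.035 ]
0.2330436592231097 -101.70842842825128
0.0939897848990548 168.23788357985347
0.2322541964324174 77.97317366634049
0.09270177303448479 -11.272701874231833
plate scene: left,back,right,front
[[ 0.5592  0.1341  0.035 ]
 [ 0.6479  0.1212  0.035 ]
 [ 0.6019 -0.1076  0.035 ]
 [ 0.5122 -0.0898  0.035 ]] [0.5803 0.0145 0.035 ]
0.08963988958110367 -8.237724112782074
0.23337780895267346 -101.37009631723198
0.09141631964304735 168.78876755353437
0.22874106230417898 78.15147418011895
fork tines ends etc (z=.05)
[0.6279 0.1101 0.05  ]
[0.6131 0.0412 0.05  ]
[0.5999 0.0437 0.05  ]
[0.6048 0.0823 0.05  ]
[0.5794 0.0843 0.05  ]
[0.5721 0.0491 0.05  ]
[0.5553 0.0524 0.05  ]
[0.5706 0.1212 0.05  ]
stand
[[ 0.6484 -0.2638  0.036 ]
 [ 0.6628 -0.316   0.036 ]
 [ 0.585  -0.3334  0.036 ]
 [ 0.573  -0.2808  0.036 ]] [ 0.6173 -0.2985  0.036 ]
0.0541202563290087 -74.59489624078113
0.07970860984001393 -167.33677630265527
0.053988473295953555 102.82972929082943
0.0772766081823123 12.715163505059575
[[ 0.6538 -0.2648  0.036 ]
 [ 0.6653 -0.3117  0.036 ]
 [ 0.5899 -0.3296  0.036 ]
 [ 0.5792 -0.2817  0.036 ]] [ 0.6221 -0.2969  0.036 ]
tang top [ 0.6202 -0.2991  0.12  ] [ 0.6228 -0.2967  0.12  ]
flange [ 0.6191 -0.2981  0.042 ]
bushing flange [ 0.4233 -0.3318  0.008 ] hole [ 0.4232 -0.3306  0.024 ]
white top [ 0.4138 -0.2358  0.104 ]
collar [0.4147 0.317  0.022 ] sq cap [0.3909 0.2135 0.103 ]
```

```bash
cat >> h.py <<'E'
from scipy.spatial.transform import Rotation as Ro
def yawof(R): return np.degrees(np.arctan2(R[1,1],R[0,1]))
def plan(target,yaw,n,lead=0,smooth=True):
    """rows to bring TCP to target, jaw(y)-yaw in deg (mod 180 not applied)"""
    s=robot.read_state(); R=Ro.from_rotvec(s['orientation']); p=np.array(s['tool_pos'])
    dy=(yaw-yawof(R.as_matrix())+180)%360-180
    d=np.array(target)-p; 
    w=np.ones(n)
    if smooth and n>6: w[[0,-1]]=.35; w[[1,-2]]=.7
    w/=w.sum()
    rows=[]; left=d.copy(); rl=-dy
    for i in range(n):
        sh=np.round(R.inv().apply(left*w[i]/w[i:].sum())*100,2); ro=round(rl*w[i]/w[i:].sum(),2)
        left=left-R.apply(sh/100); rl-=ro
        R=R*Ro.from_rotvec([0,0,np.radians(ro)])
        rows.append([*map(float,sh),float(ro)])
    m=np.abs(np.array(rows)).max(0); print('max',m,'roll',-dy)
    for i in range(0,n,20): print(str([rows[i:i+20]]).replace(' ',''))
def st():
    s=robot.read_state(); print('t',round(s['t'],2),'p',s['tool_pos'].round(4),'yaw',yawof(Ro.from_rotvec(s['orientation']).as_matrix()).round(2),'q',s['q'].round(2),'F',s['force'].round(1),'op',round(s['opening'],4))
E
python3 - <<'E'
from h import *
plan((.6215,-.298,.20),-77.3,28)
E
```

```text
max [3.84 3.84 0.13 5.89] roll 153.73131126601436
[[[-0.9,-1.0,0.04,2.06],[-1.88,-1.93,0.09,4.12],[-2.87,-2.55,0.13,5.89],[-3.12,-2.25,0.13,5.89],[-3.34,-1.91,0.13,5.89],[-3.51,-1.56,0.13,5.89],[-3.66,-1.19,0.12,5.89],[-3.76,-0.81,0.13,5.89],[-3.82,-0.42,0.12,5.89],[-3.84,-0.03,0.13,5.89],[-3.83,0.37,0.12,5.89],[-3.77,0.76,0.13,5.89],[-3.67,1.14,0.12,5.89],[-3.53,1.51,0.13,5.89],[-3.36,1.87,0.12,5.89],[-3.15,2.2,0.13,5.89],[-2.91,2.52,0.12,5.89],[-2.64,2.8,0.13,5.89],[-2.33,3.06,0.12,5.89],[-2.01,3.28,0.13,5.89]]]
[[[-1.66,3.47,0.12,5.89],[-1.3,3.62,0.13,5.89],[-0.92,3.73,0.12,5.89],[-0.53,3.81,0.13,5.89],[-0.13,3.84,0.12,5.89],[0.26,3.84,0.13,5.89],[0.45,2.65,0.09,4.13],[0.33,1.31,0.04,2.06]]]
```

Request:
carry_out(
  commands=[
    [[-0.9, -1.0, 0, 2], [-1.9, -1.9, 0.1, 4.1], [-2.9, -2.5, 0.1, 5.9], [-3.1, -2.2, 0.1, 5.9], [-3.3, -1.9, 0.1, 5.9], [-3.5, -1.6, 0.1, 5.9], [-3.7, -1.2, 0.1, 5.9], [-3.8, -0.8, 0.1, 5.9], [-3.8, -0.4, 0.1, 5.9], [-3.8, 0, 0.1, 5.9], [-3.8, 0.4, 0.1, 5.9], [-3.8, 0.8, 0.1, 5.9], [-3.7, 1.1, 0.1, 5.9], [-3.5, 1.5, 0.1, 5.9], [-3.4, 1.9, 0.1, 5.9], [-3.1, 2.2, 0.1, 5.9], [-2.9, 2.5, 0.1, 5.9], [-2.6, 2.8, 0.1, 5.9], [-2.3, 3.1, 0.1, 5.9], [-2.0, 3.3, 0.1, 5.9]],
  ],
  claw=5,
)

```text
t: 1.82
tool_pos: [0.4942, -0.0594, 0.2134]
orientation: [-2.801, -1.422, -0.0]
force: [0.4, 0.9, 0.2]
opening: 0.05
```

Request:
carry_out(
  commands=[
    [[-1.6, 3.5, 0.1, 5.9], [-1.3, 3.6, 0.1, 5.9], [-0.9, 3.7, 0.1, 5.9], [-0.5, 3.8, 0.1, 5.9], [-0.1, 3.8, 0.1, 5.9], [0.2, 3.8, 0.1, 5.9], [0.4, 2.6, 0.1, 4.1], [0.3, 1.3, 0, 2], [0, 0, 0, 0]],
  ],
)

```text
t: 2.57
tool_pos: [0.6221, -0.2964, 0.2052]
orientation: [-3.123, -0.339, 0.002]
force: [1.8, 0.1, -0.8]
opening: 0.0499
```

```bash
python3 - <<'E'
from h import *
st();snap('wrist','w1');st()
plan((.6215,-.298,.15),-77.3,4)
E
```

```text
t 2.57 p [ 0.6221 -0.2964  0.2052] yaw -77.62 q [-0.52  0.38  1.24 -0.    1.52  0.84] F [ 1.8  0.1 -0.8] op 0.0499
t 2.62 p [ 0.6218 -0.2946  0.2054] yaw -77.43 q [-0.52  0.38  1.24 -0.    1.52  0.83] F [ 0.5  0.8 -0.3] op 0.0501
max [0.03 0.09 1.39 0.04] roll -0.12874552684951368
[[[-0.02,0.08,1.38,-0.03],[-0.03,0.08,1.39,-0.03],[-0.02,0.08,1.38,-0.03],[-0.03,0.09,1.39,-0.04]]]
```

View pics/w1.png

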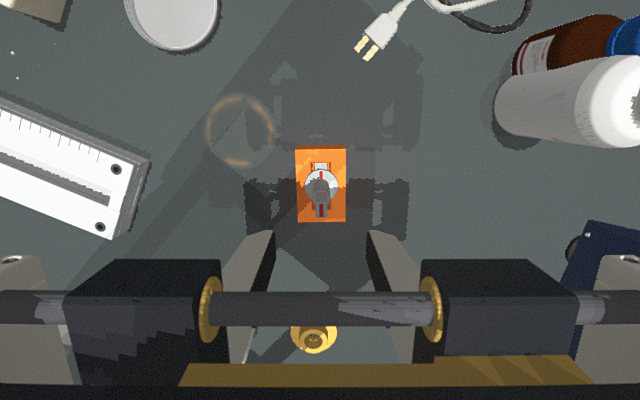

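```bash
python3 - <<'E'
from h import *
crop('w1',280,135,360,235,6,'c7')
P=robot.camera_params('wrist')
for X in[(.6215,-.298,.12),(.6215,-.298,.036),(.6218,-.2946,.12),(.6218,-.2946,.036)]:print(X,proj('wrist',X,P).round(1))
E
```

```text
(0.6215, -0.298, 0.12) [[324.8 209.7]]
(0.6215, -0.298, 0.036) [[323.9 184.4]]
(0.6218, -0.2946, 0.12) [[320.6 208.4]]
(0.6218, -0.2946, 0.036) [[320.7 183.4]]
```

View pics/c7.png

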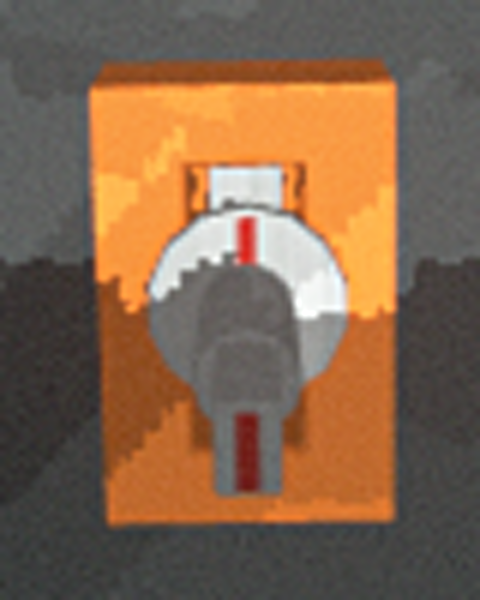

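```bash
python3 - <<'E'
from h import *
P=robot.camera_params('wrist')
print(at('wrist',(320.9,209.9),.12,P), at('wrist',(280+248/6-.5,135+305/6-.5),.042,P))
a,b=at('wrist',(280+247/6,135+220/6),.042,P),at('wrist',(280+247/6,135+260/6),.042,P);print(a-b)
C=[at('wrist',(280+c[0]/6-.4,135+c[1]/6-.4),.036,P) for c in[(92,85),(397,83),(395,521),(107,523)]]
print(np.mean(C,0));
for i in range(4):d=C[(i+1)%4]-C[i];print(np.linalg.norm(d),np.degrees(np.arctan2(d[1],d[0])))
st()
plan((.6217,-.2954,.130),-77.3,4)
E
```

```text
[ 0.62065735 -0.29510245  0.12      ] [ 0.62127407 -0.29487101  0.042     ]
[0.00653202 0.00146029 0.        ]
[ 0.61900272 -0.29544615  0.036     ]
0.04997671636768717 -77.04459719425186
0.076022355918254 -166.51586451653975
0.050155213316382556 103.0237263694488
0.0760807257480238 13.349327686019235
t 2.62 p [ 0.6218 -0.2946  0.2054] yaw -77.43 q [-0.52  0.38  1.24 -0.    1.52  0.83] F [ 0.5  0.8 -0.3] op 0.0501
max [0.01 0.02 1.89 0.04] roll -0.12874552684951368
[[[-0.0,0.02,1.88,-0.03],[-0.01,0.02,1.89,-0.03],[-0.0,0.02,1.88,-0.03],[-0.01,0.02,1.89,-0.04]]]
```

Request:
carry_out(
  commands=[
    [[-0.1, 0.06, 1.5, -0.4], [0, 0, 2.4, 0], [0, 0, 2.4, 0], [0, 0, 2.3, 0], [0, 0, 1.2, 0], [0, 0, 0, 0], [0, 0, 0, 0]],
  ],
)

```text
t: 3.2
tool_pos: [0.6209, -0.2934, 0.1086]
orientation: [-3.12, -0.358, 0.002]
force: [0.0, -0.1, 1.1]
opening: 0.0498
```

```bash
python3 - <<'E'
from h import *
st();snap('wrist','w2')
crop('w2',240,150,400,350,3,'c8')
E
```

```text
t 3.2 p [ 0.6209 -0.2934  0.1086] yaw -76.89 q [-0.52  0.44  1.35  0.    1.35  0.83] F [ 0.  -0.1  1.1] op 0.0498
```

View pics/c8.png

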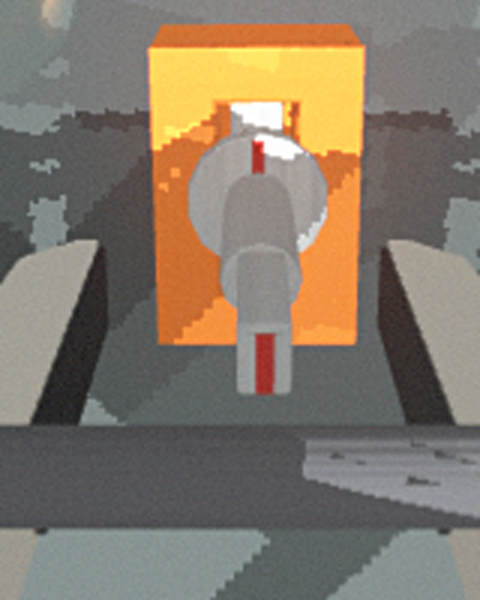

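```bash
python3 - <<'E'
from h import *
P=robot.camera_params('wrist');st()
print(at('wrist',(240+265/3-.4,150+364/3-.4),.12,P),P['mtx'])
s=robot.read_state();R=Ro.from_rotvec(s['orientation'])
for k in(.0245,-.0245,0): print(proj('wrist',s['tool_pos']+R.apply([0,k,.014]),P),proj('wrist',s['tool_pos']+R.apply([0,k,-.0114]),P))
E
```

```text
t 3.25 p [ 0.6218 -0.2941  0.1101] yaw -76.91 q [-0.52  0.44  1.34  0.    1.35  0.83] F [-0.3 -0.5 -0.2] op 0.0503
[ 0.62106744 -0.29798654  0.12      ] [[325.11230868   0.         320.46721312]
 [  0.         325.11230868 196.52078368]
 [  0.           0.           1.        ]]
[[364.98721492 247.33362308]] [[371.98729341 269.46251768]]
[[276.03451993 247.31641886]] [[268.99267739 269.43894983]]
[[320.5077586  247.34450693]] [[320.48578919 269.48830935]]
```

Request:
carry_out(
  commands=[
    [[0, 0.36, 0.2, 0], [0, 0, 0, 0], [0, 0, 0, 0], [0, 0, 0, 0]],
  ],
  claw=2.5,
)

```text
t: 3.58
tool_pos: [0.6225, -0.2983, 0.1076]
orientation: [3.121, 0.356, 0.002]
force: [1.0, 0.3, 0.3]
opening: 0.0285
```

```bash
python3 - <<'E'
from h import *
st();snap('wrist','w3');st()
crop('w3',240,150,400,350,3,'c9')
E
```

```text
t 3.58 p [ 0.6225 -0.2983  0.1076] yaw -76.98 q [-0.52  0.45  1.34  0.    1.35  0.82] F [1.  0.3 0.3] op 0.0285
t 3.63 p [ 0.6224 -0.2982  0.1073] yaw -76.98 q [-0.52  0.45  1.34  0.    1.35  0.82] F [0.8 0.1 0.9] op 0.0266
```

View pics/c9.png

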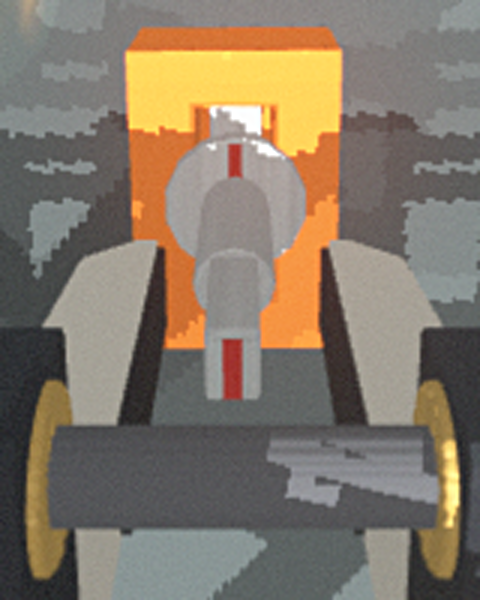

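Request:
carry_out(
  commands=[
    [[-0.1, -0.12, 0, 0], [0, 0, 0, 0], [0, 0, 0, 0]],
  ],
)

```text
t: 3.88
tool_pos: [0.6207, -0.2969, 0.1066]
orientation: [-3.121, -0.356, 0.0]
force: [0.6, -0.1, -0.0]
opening: 0.025
```

Request:
carry_out(
  commands=[
    [[0, 0, 0, 0], [0, 0, 0, 0], [0, 0, 0, 0], [0, 0, 0, 0], [0, 0, 0, 0], [0, 0, 0, 0]],
  ],
  claw=0,
  grip_force=40,
)

```text
t: 4.38
tool_pos: [0.6208, -0.297, 0.1066]
orientation: [-3.121, -0.356, 0.0]
force: [0.2, -0.2, -0.6]
opening: 0.0087
```

```bash
python3 - <<'E'
from h import *
st();snap('wrist','w4');st()
crop('w4',240,150,400,350,3,'c10')
E
```

```text
t 4.38 p [ 0.6208 -0.297   0.1066] yaw -76.97 q [-0.52  0.45  1.34 -0.    1.35  0.82] F [ 0.2 -0.2 -0.6] op 0.0087
t 4.43 p [ 0.6208 -0.297   0.1066] yaw -76.97 q [-0.52  0.45  1.34 -0.    1.35  0.82] F [ 0.8  0.2 -0.5] op 0.0086
```

View pics/c10.png

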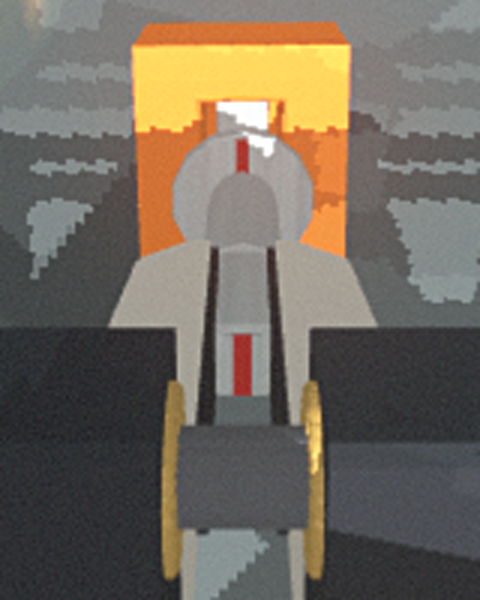

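Request:
carry_out(
  commands=[
    [[0, 0, -1, 0], [0, 0, -2, 0], [0, 0, -3, 0], [0, 0, -1.5, 0], [0, 0, -0.5, 0]],
  ],
)

```text
t: 4.85
tool_pos: [0.6226, -0.2979, 0.1916]
orientation: [3.118, 0.356, 0.008]
force: [1.0, 0.1, -1.3]
opening: 0.0087
```

```bash
python3 - <<'E'
from h import *
st()
plan((.575,-.001,.186),-11.8,14)
E
```

```text
t 4.85 p [ 0.6226 -0.2979  0.1916] yaw -76.96 q [-0.52  0.39  1.26  0.    1.49  0.82] F [ 1.   0.1 -1.3] op 0.0087
max [2.11 2.45 0.04 5.39] roll -65.16265007899483
[[[0.06,-0.87,0.01,-1.88],[0.18,-1.73,0.03,-3.77],[0.41,-2.45,0.04,-5.39],[0.64,-2.4,0.04,-5.39],[0.86,-2.33,0.04,-5.38],[1.08,-2.24,0.04,-5.39],[1.29,-2.13,0.03,-5.38],[1.48,-2.0,0.04,-5.39],[1.66,-1.85,0.03,-5.38],[1.82,-1.68,0.04,-5.39],[1.98,-1.51,0.03,-5.38],[2.11,-1.31,0.04,-5.39],[1.55,-0.78,0.02,-3.77],[0.8,-0.33,0.02,-1.88]]]
```

Request:
carry_out(
  commands=[
    [[0.06, -0.87, 0, -1.9], [0.18, -1.73, 0, -3.8], [0.41, -2.45, 0, -5.4], [0.64, -2.4, 0, -5.4], [0.86, -2.33, 0, -5.4], [1.08, -2.24, 0, -5.4], [1.29, -2.13, 0, -5.4], [1.48, -2.0, 0, -5.4], [1.66, -1.85, 0, -5.4], [1.82, -1.68, 0, -5.4], [1.98, -1.51, 0, -5.4], [2.11, -1.31, 0, -5.4], [1.55, -0.78, 0, -3.7], [0.8, -0.33, 0, -1.8], [0, 0, 0, 0], [0, 0, 0, 0], [0, 0, 0, 0]],
  ],
)

```text
t: 6.27
tool_pos: [0.5726, -0.0011, 0.186]
orientation: [-2.439, -1.98, 0.001]
force: [-0.3, -0.6, -1.7]
opening: 0.0085
```

```bash
python3 - <<'E'
from h import *
st();snap('wrist','w5');st();snap('top','t5');snap('scene','s5')
crop('t5',270,120,370,210,8,'c12')
E
```

```text
t 6.27 p [ 0.5726 -0.0011  0.186 ] yaw -11.87 q [-0.09  0.08  1.62 -0.    1.43  0.12] F [-0.3 -0.6 -1.7] op 0.0085
t 6.32 p [ 0.5727 -0.0013  0.1863] yaw -11.89 q [-0.09  0.08  1.62 -0.    1.43  0.12] F [-0.5  0.3 -2.7] op 0.0083
```

View pics/w5.png

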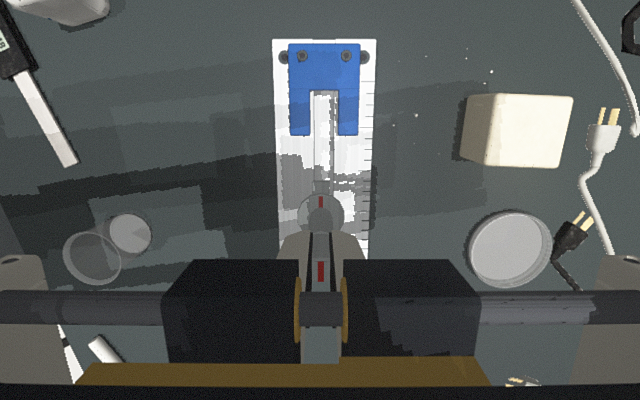

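```bash
python3 - <<'E'
from h import *
crop('w5',265,30,385,250,4,'c13'); crop('w5',265,30,385,130,6,'c14')
crop('w5',265,120,385,220,6,'c15')
E
```

```text
(no output)
```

View pics/c14.png

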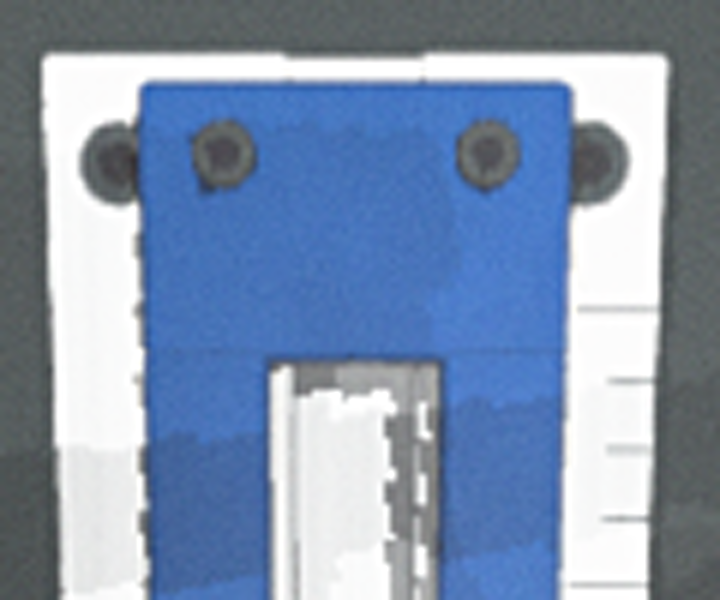

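View pics/c15.png

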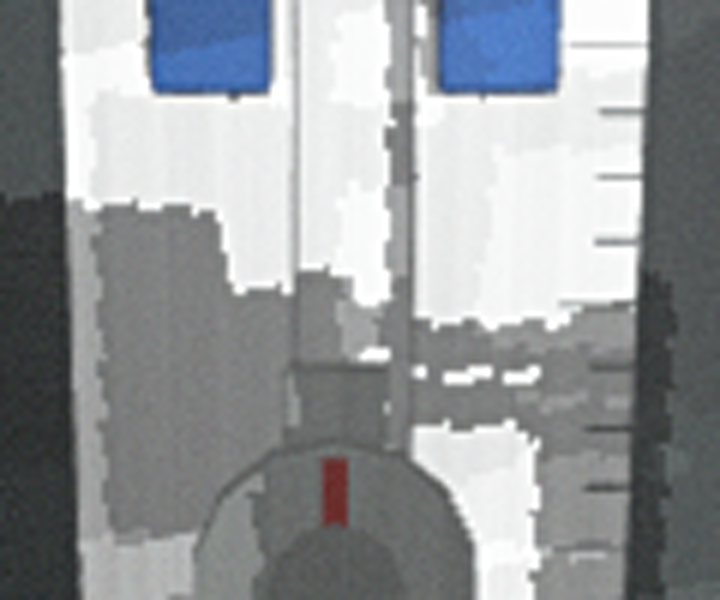

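```bash
python3 - <<'E'
from h import *
np.set_printoptions(precision=4,suppress=True)
P=robot.camera_params('wrist')
def a(c,y0,z): return at('wrist',(265+(c[0]+.5)/6-.5,y0+(c[1]+.5)/6-.5),z,P)
L=a((268,358),30,.05);Rr=a((443,360),30,.05);print('notch',(L+Rr)/2,np.linalg.norm(L-Rr))
t=[a(c,120,.05) for c in[(150,92),(270,92),(440,94),(560,92)]];print('tines',np.mean(t,0),np.linalg.norm(t[0]-t[3]))
s1=[(a((296,y),120,.035)+a((412.5,y),120,.035))/2 for y in(110,250)];print('slot',s1,np.linalg.norm(a((296,200),120,.035)-a((412.5,200),120,.035)))
fb=[a(c,30,.035) for c in[(45,57),(668,57)]];print('plate end',fb,np.mean(fb,0))
e=[(a((l,y),120,.035)+a((r,y),120,.035))/2 for l,r,y in[(62,648,60),(78,632,430)]];print('plate mid',e)
d=np.mean(fb,0)-e[1];print('dir',np.degrees(np.arctan2(d[1],d[0])))
d=fb[0]-fb[1];print('end dir',np.degrees(np.arctan2(d[1],d[0]))-90)
for n,c0 in(('tines',np.mean(t,0)+.03*np.array([.2045,.979,0])),('notch',(L+Rr)/2-.008*np.array([.2045,.979,0]))):print(n,c0)
# stud flange top z = tcp-.0706+.006
f=a((333.5,555),120,.186-.0646);print('flange center',f)
st()
E
```

```text
notch [0.5948 0.0846 0.05  ] 0.02459456938799993
tines [0.587  0.0474 0.05  ] 0.05965162724859319
slot [array([0.5862, 0.0436, 0.035 ]), array([0.5818, 0.0224, 0.035 ])] 0.018085374355240123
plate end [array([0.5601, 0.1348, 0.035 ]), array([0.6471, 0.1165, 0.035 ])] [0.6036 0.1256 0.035 ]
plate mid [array([0.5879, 0.051 , 0.035 ]), array([ 0.576, -0.006,  0.035])]
dir 78.17210338092538
end dir 78.13776660775466
tines [0.5931 0.0768 0.05  ]
notch [0.5931 0.0767 0.05  ]
flange center [0.5741 0.0017 0.1214]
t 6.42 p [ 0.5729 -0.0013  0.1865] yaw -11.88 q [-0.09  0.08  1.62 -0.    1.44  0.12] F [-0.4 -0.8 -2.3] op 0.0085
```

Request:
carry_out(
  commands=[
    [[0, 0.2, 1, 0], [0, 0.15, 2, 0], [0, 0, 1.2, 0], [0, 0, 0.3, 0], [0, 0, 0, 0], [0, 0, 0, 0], [0, 0, 0, 0]],
  ],
)

```text
t: 7.0
tool_pos: [0.5768, -0.001, 0.1426]
orientation: [2.437, 1.981, 0.001]
force: [0.0, -0.2, -1.9]
opening: 0.0086
```

```bash
python3 - <<'E'
from h import *
st();snap('wrist','w6');st();snap('scene','s6')
crop('w6',265,120,385,220,6,'c16');crop('s6',290,100,390,250,4,'c17')
E
```

```text
t 7.0 p [ 0.5768 -0.001   0.1426] yaw -11.77 q [-0.09  0.13  1.66 -0.    1.35  0.11] F [ 0.  -0.2 -1.9] op 0.0086
t 7.05 p [ 0.5769 -0.001   0.1428] yaw -11.77 q [-0.09  0.13  1.66 -0.    1.35  0.11] F [ 0.3  0.6 -2. ] op 0.0089
```

View pics/c16.png

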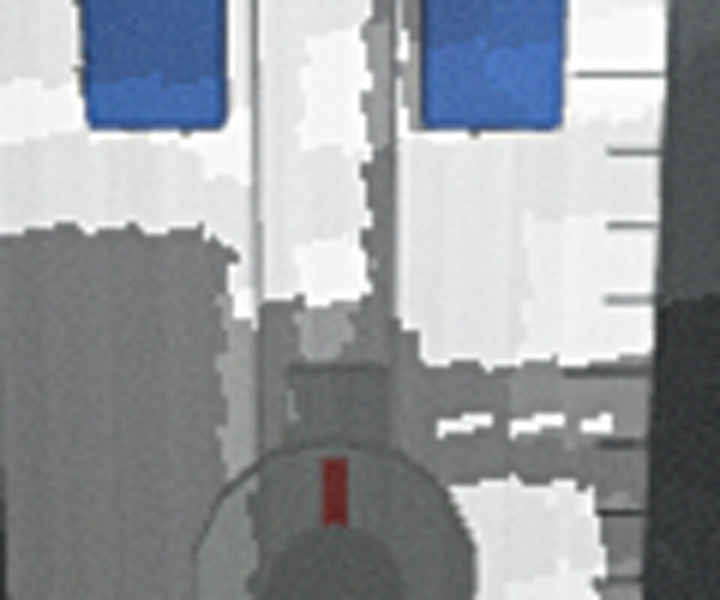

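View pics/c17.png

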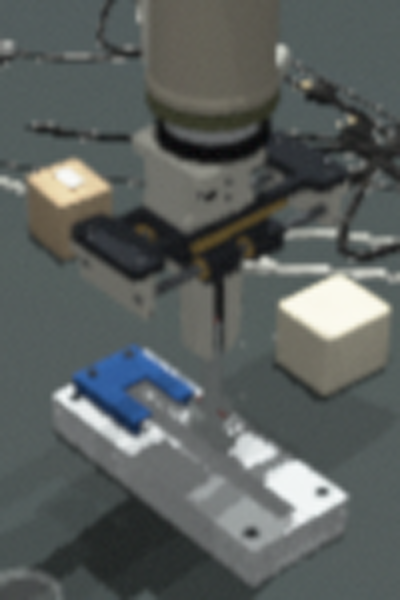

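Request:
carry_out(
  commands=[
    [[0, -0.12, 0, 0], [0, 0, 0.8, 0], [0, 0, 0.8, 0], [0, 0, 0.4, 0], [0, 0, 0, 0], [0, 0, 0, 0]],
  ],
)

```text
t: 7.6
tool_pos: [0.5744, -0.0006, 0.1207]
orientation: [-2.436, -1.981, 0.002]
force: [0.4, -0.4, -1.0]
opening: 0.0086
```

```bash
python3 - <<'E'
from h import *
st();snap('wrist','w7');st()
crop('w7',265,120,385,220,6,'c18')
E
```

```text
t 7.6 p [ 0.5744 -0.0006  0.1207] yaw -11.76 q [-0.09  0.14  1.68 -0.    1.32  0.12] F [ 0.4 -0.4 -1. ] op 0.0086
t 7.65 p [ 0.5748 -0.0007  0.1213] yaw -11.77 q [-0.09  0.14  1.68 -0.    1.32  0.12] F [-0.1  0.1 -2.7] op 0.0085
```

View pics/c18.png

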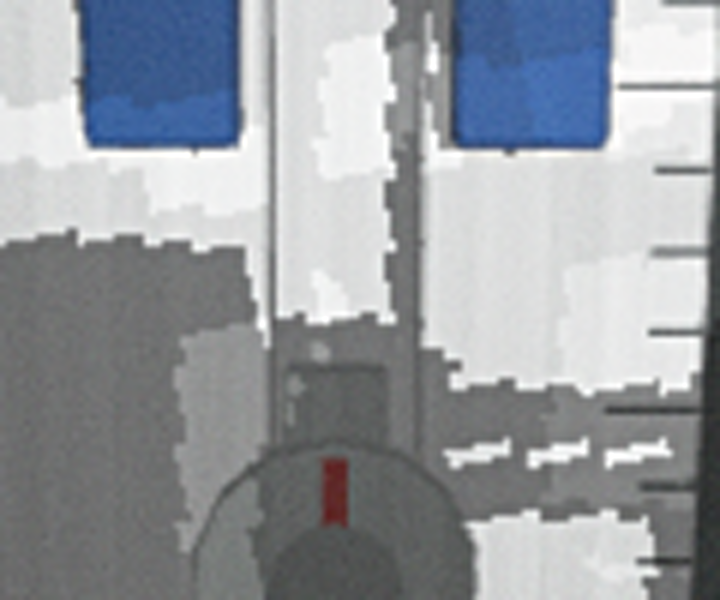

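Request:
carry_out(
  commands=[
    [[0, 0.08, 0, 0], [0, 0, 0.4, 0], [0, 0, 0.4, 0], [0, 0, 0.3, 0], [0, 0, 0.2, 0], [0, 0, 0.1, 0], [0, 0, 0, 0], [0, 0, 0, 0]],
  ],
)

```text
t: 8.32
tool_pos: [0.5758, -0.0008, 0.1076]
orientation: [-2.437, -1.982, 0.0]
force: [1.0, 0.2, -2.0]
opening: 0.0087
```

```bash
python3 - <<'E'
from h import *
st();snap('wrist','w8');st()
crop('w8',265,120,385,220,6,'c19')
E
```

```text
t 8.32 p [ 0.5758 -0.0008  0.1076] yaw -11.77 q [-0.09  0.16  1.69  0.    1.29  0.11] F [ 1.   0.2 -2. ] op 0.0087
t 8.37 p [ 0.5759 -0.0008  0.1078] yaw -11.77 q [-0.09  0.16  1.69  0.    1.29  0.11] F [-0.2 -0.4 -2.3] op 0.0088
```

View pics/c19.png

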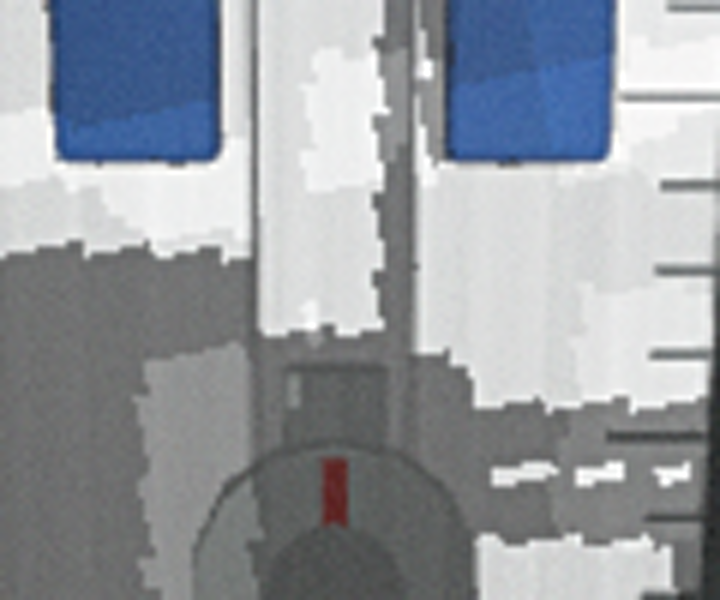

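Request:
carry_out(
  commands=[
    [[0, 0, 0.15, 0], [0, 0, 0, 0], [0.4, 0, 0, 0], [0.8, 0, 0, 0], [1, 0, 0, 0], [1, 0, 0, 0], [1, 0, 0, 0], [1, 0, 0, 0], [1, 0, 0, 0], [0.6, 0, 0, 0], [0.4, 0, 0, 0], [0, 0, 0, 0], [0, 0, 0, 0], [0, 0, 0, 0]],
  ],
)

```text
t: 9.53
tool_pos: [0.5904, 0.0693, 0.1061]
orientation: [2.438, 1.982, -0.0]
force: [-0.7, 0.4, -2.6]
opening: 0.0087
```

```bash
python3 - <<'E'
from h import *
st();snap('wrist','w9');st()
crop('w9',265,100,385,220,5,'c20')
E
```

```text
t 9.53 p [0.5904 0.0693 0.1061] yaw -11.78 q [ 0.03  0.21  1.64 -0.    1.3   0.24] F [-0.7  0.4 -2.6] op 0.0087
t 9.58 p [0.5904 0.0692 0.1061] yaw -11.79 q [ 0.03  0.21  1.64 -0.    1.3   0.24] F [ 0.5 -1.  -2.1] op 0.0087
```

View pics/c20.png

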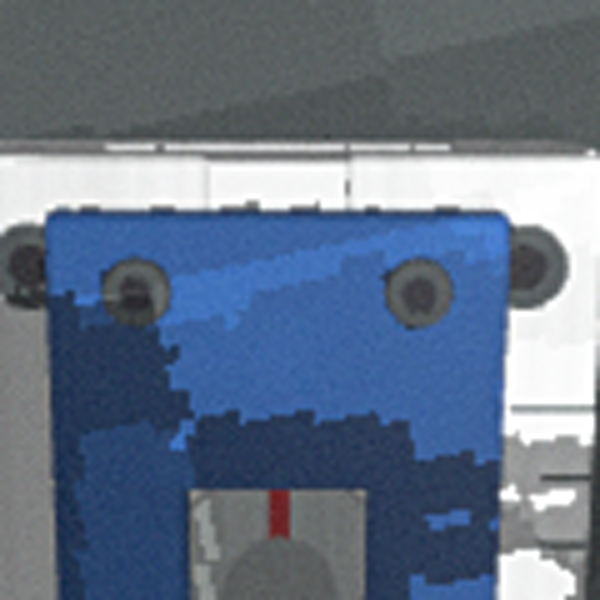

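Request:
carry_out(
  commands=[
    [[0.3, 0, 0, 0], [0.3, 0, 0, 0], [0.15, 0, 0, 0], [0, 0, 0, 0], [0, 0, 0, 0], [0, 0, 0, 0]],
  ],
)

```text
t: 10.08
tool_pos: [0.592, 0.077, 0.1061]
orientation: [-2.437, -1.982, 0.0]
force: [-0.2, -0.5, -3.2]
opening: 0.0088
```

```bash
python3 - <<'E'
from h import *
st();snap('wrist','w10');st()
crop('w10',265,100,385,220,5,'c21')
E
```

```text
t 10.08 p [0.592  0.077  0.1061] yaw -11.76 q [ 0.04  0.22  1.63 -0.    1.3   0.25] F [-0.2 -0.5 -3.2] op 0.0088
t 10.13 p [0.592  0.077  0.1061] yaw -11.76 q [ 0.04  0.21  1.63 -0.    1.3   0.25] F [ 0.6  0.7 -1.7] op 0.009
```

View pics/c21.png

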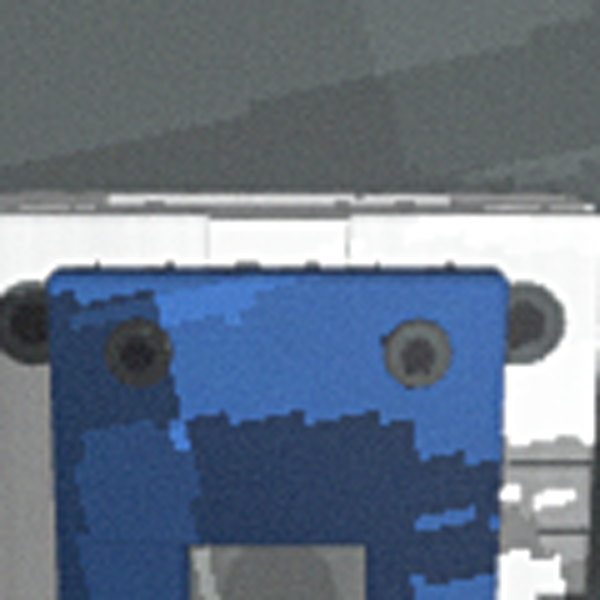

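Request:
carry_out(
  commands=[
    [[0.1, 0, 0, 0], [0.1, 0, 0, 0], [0, 0, 0, 0], [0, 0, 0, 0], [0, 0, 0, 0]],
  ],
)

```text
t: 10.55
tool_pos: [0.5923, 0.078, 0.1061]
orientation: [2.437, 1.981, -0.002]
force: [-1.8, -4.4, -0.8]
opening: 0.0088
```

Request:
carry_out(
  commands=[
    [[-0.1, 0, 0, 0], [0, 0, 0, -3], [0, 0, 0, -6], [0, 0, 0, -7], [0, 0, 0, -7], [0, 0, 0, -7], [0, 0, 0, -7], [0, 0, 0, -7], [0, 0, 0, -7], [0, 0, 0, -7], [0, 0, 0, -7], [0, 0, 0, -7], [0, 0, 0, -7], [0, 0, 0, -6], [0, 0, 0, -4], [0, 0, 0, -1], [0, 0, 0, 0], [0, 0, 0, 0], [0, 0, 0, 0]],
  ],
)

```text
t: 12.13
tool_pos: [0.5928, 0.0768, 0.1064]
orientation: [0.323, 3.124, -0.002]
force: [0.9, -6.4, -1.5]
opening: 0.0089
```

```bash
python3 - <<'E'
from h import *
st();snap('wrist','w11');st()
E
```

```text
t 12.13 p [0.5928 0.0768 0.1064] yaw 78.21 q [ 0.04  0.22  1.63 -0.    1.3  -1.32] F [ 0.9 -6.4 -1.5] op 0.0089
t 12.18 p [0.5928 0.0768 0.1064] yaw 78.21 q [ 0.04  0.22  1.63 -0.    1.3  -1.32] F [ 1.  -6.  -2.5] op 0.0088
```

View pics/w11.png

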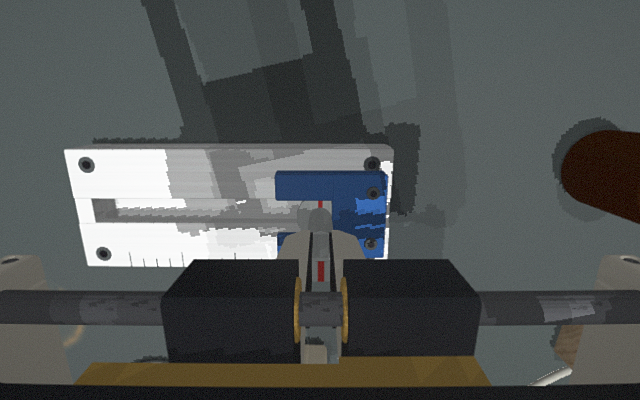

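Request:
carry_out(
  commands=[
    [[0, -0.1, 0.07, 0], [0, 0, 0, 0]],
  ],
)

```text
t: 12.35
tool_pos: [0.5924, 0.0766, 0.1056]
orientation: [0.322, 3.124, -0.0]
force: [1.4, -4.7, -1.7]
opening: 0.0087
```

Request:
carry_out(
  commands=[
    [[0, 0, 0, 0], [0, 0, 0, 0], [0, 0, 0, 0], [0, 0, 0, 0]],
  ],
  claw=4,
)

```text
t: 12.68
tool_pos: [0.5921, 0.0774, 0.1056]
orientation: [0.322, 3.125, 0.001]
force: [-0.1, 0.4, 0.1]
opening: 0.0307
```

Request:
carry_out(
  commands=[
    [[0, 0, -1, 0], [0, 0, -3, 0], [0, 0, -4, 0], [0, 0, -3, 0], [0, 0, -1, 0], [0, 0, 0, 0], [0, 0, 0, 0]],
  ],
)

```text
t: 13.27
tool_pos: [0.5923, 0.0771, 0.226]
orientation: [0.322, 3.124, 0.0]
force: [-0.2, 0.4, -0.4]
opening: 0.0401
```

```bash
python3 - <<'E'
from h import *
st();snap('wrist','w12');st()
crop('w12',250,130,410,270,5,'c22')
plan((.424,-.330,.22),5,16)
E
```

```text
t 13.27 p [0.5923 0.0771 0.226 ] yaw 78.24 q [ 0.04  0.12  1.51  0.    1.51 -1.32] F [-0.2  0.4 -0.4] op 0.0401
t 13.32 p [0.5914 0.0771 0.2242] yaw 78.24 q [ 0.04  0.13  1.51  0.    1.51 -1.32] F [-0.1  0.2 -0.5] op 0.0403
max [2.46 3.12 0.04 5.2 ] roll 73.24038916656527
[[[0.2,-1.07,0.01,1.82],[0.33,-2.16,0.02,3.64],[0.28,-3.11,0.03,5.19],[-0.0,-3.12,0.03,5.19],[-0.29,-3.11,0.03,5.19],[-0.56,-3.07,0.03,5.2],[-0.84,-3.01,0.03,5.19],[-1.11,-2.92,0.03,5.2],[-1.37,-2.8,0.03,5.19],[-1.62,-2.67,0.03,5.2],[-1.85,-2.51,0.04,5.19],[-2.07,-2.34,0.03,5.2],[-2.28,-2.14,0.04,5.19],[-2.46,-1.92,0.03,5.2],[-1.84,-1.18,0.03,3.63],[-0.95,-0.53,0.01,1.82]]]
```

View pics/c22.png

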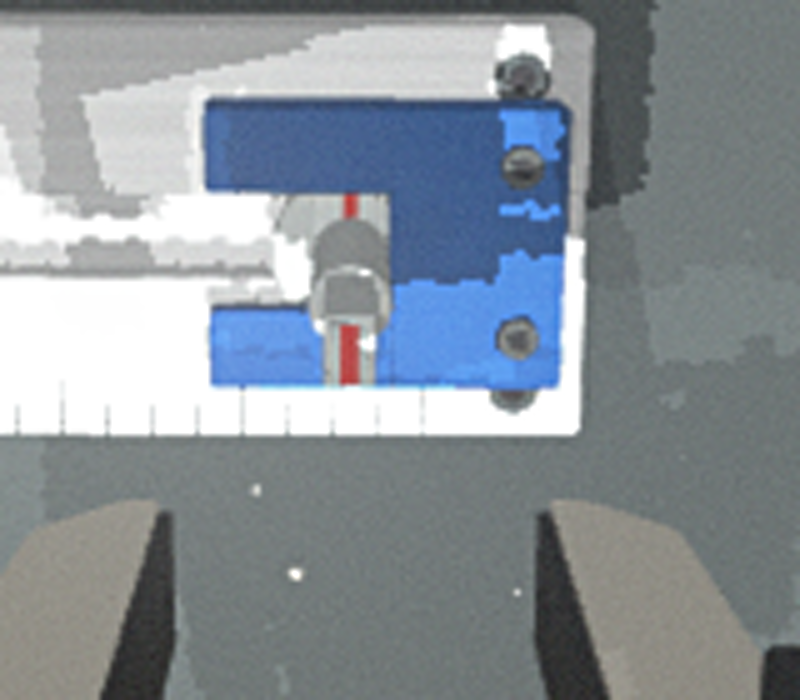

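Request:
carry_out(
  commands=[
    [[0.2, -1.1, 0, 1.8], [0.3, -2.2, 0, 3.6], [0.3, -3.1, 0, 5.2], [0, -3.1, 0, 5.2], [-0.3, -3.1, 0, 5.2], [-0.6, -3.1, 0.1, 5.2], [-0.8, -3.0, 0, 5.2], [-1.1, -2.9, 0.1, 5.2], [-1.4, -2.8, 0, 5.2], [-1.6, -2.7, 0.1, 5.2], [-1.9, -2.5, 0, 5.2], [-2.1, -2.3, 0.1, 5.2], [-2.3, -2.1, 0, 5.2], [-2.5, -1.9, 0, 5.2], [-1.8, -1.2, 0, 3.6], [-0.9, -0.5, 0, 1.8], [0, 0, 0, 0], [0, 0, 0, 0], [0, 0, 0, 0]],
  ],
  claw=6.5,
)

```text
t: 14.9
tool_pos: [0.4264, -0.3294, 0.2208]
orientation: [-2.119, -2.318, -0.001]
force: [0.2, 1.1, -0.1]
opening: 0.0648
```

```bash
python3 - <<'E'
from h import *
P=robot.camera_params('wrist')
st();snap('wrist','w13');st()
crop('w13',250,130,410,270,5,'c23')
E
```

```text
t 14.9 p [ 0.4264 -0.3294  0.2208] yaw 5.14 q [-0.75 -0.03  1.67  0.    1.5  -0.84] F [ 0.2  1.1 -0.1] op 0.0648
t 14.95 p [ 0.4267 -0.3293  0.221 ] yaw 5.17 q [-0.75 -0.03  1.67  0.    1.5  -0.84] F [-0.1  1.4 -0.6] op 0.0647
```

View pics/w13.png

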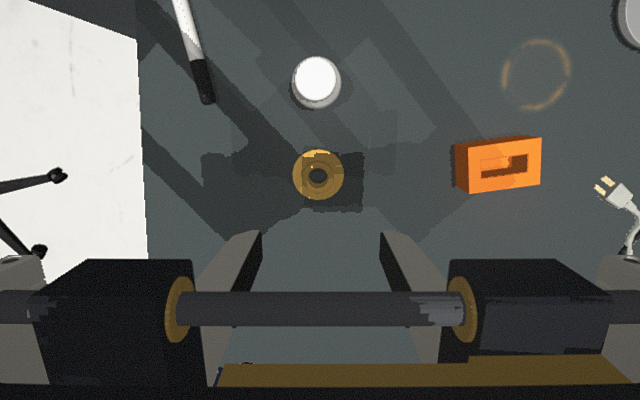

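View pics/c23.png

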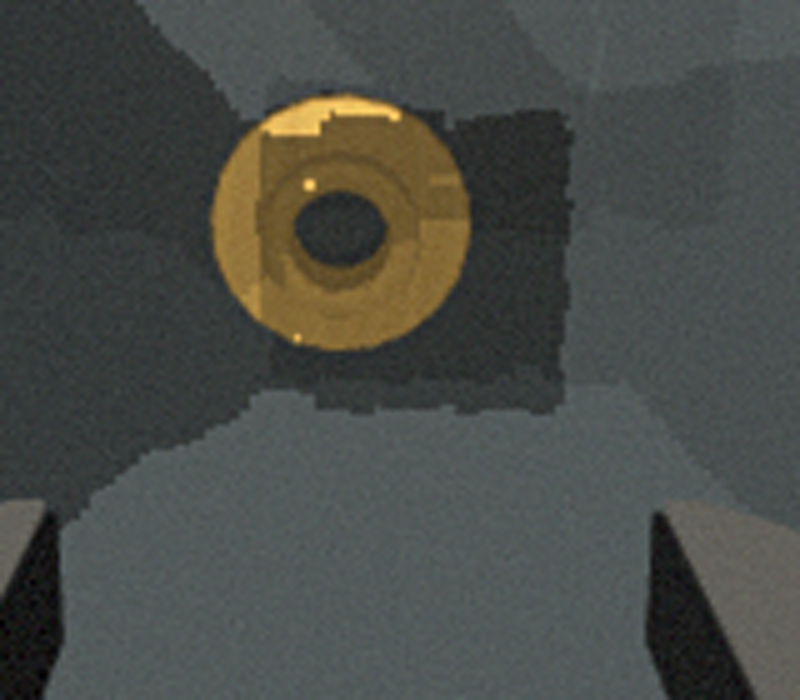

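```bash
python3 - <<'E'
from h import *
P=robot.camera_params('wrist')
b=at('wrist',(250+341.5/5-.5,130+222.5/5-.5),.008,P);print(b,'bottle',at('wrist',(317,80),.104,P));st()
s=robot.read_state();R=Ro.from_rotvec(s['orientation']);print('tool shift cm',R.inv().apply(b-s['tool_pos'])*100)
E
```

```text
[ 0.42467794 -0.32906023  0.008     ] bottle [ 0.41643755 -0.23541627  0.104     ]
t 14.95 p [ 0.4267 -0.3293  0.221 ] yaw 5.17 q [-0.75 -0.03  1.67  0.    1.5  -0.84] F [-0.1  1.4 -0.6] op 0.0647
tool shift cm [ 0.02214938 -0.19409522 21.30287886]
```

Request:
carry_out(
  commands=[
    [[0, -0.2, 1.5, 0], [0, 0, 3, 0], [0, 0, 3.5, 0], [0, 0, 3, 0], [0, 0, 1.5, 0], [0, 0, 0.5, 0], [0, 0, 0, 0], [0, 0, 0, 0], [0, 0, 0, 0]],
  ],
)

```text
t: 15.7
tool_pos: [0.4256, -0.3314, 0.0935]
orientation: [2.119, 2.315, -0.0]
force: [-0.0, 0.5, 0.1]
opening: 0.065
```

```bash
python3 - <<'E'
from h import *
P=robot.camera_params('wrist')
st();snap('wrist','w14');st()
crop('w14',220,100,420,280,4,'c24')
E
```

```text
t 15.7 p [ 0.4256 -0.3314  0.0935] yaw 5.08 q [-0.76  0.08  1.81  0.    1.25 -0.85] F [-0.   0.5  0.1] op 0.065
t 15.75 p [ 0.4256 -0.3316  0.0936] yaw 5.07 q [-0.76  0.08  1.81 -0.    1.25 -0.85] F [-0.9  0.2  0.2] op 0.0649
```

View pics/c24.png

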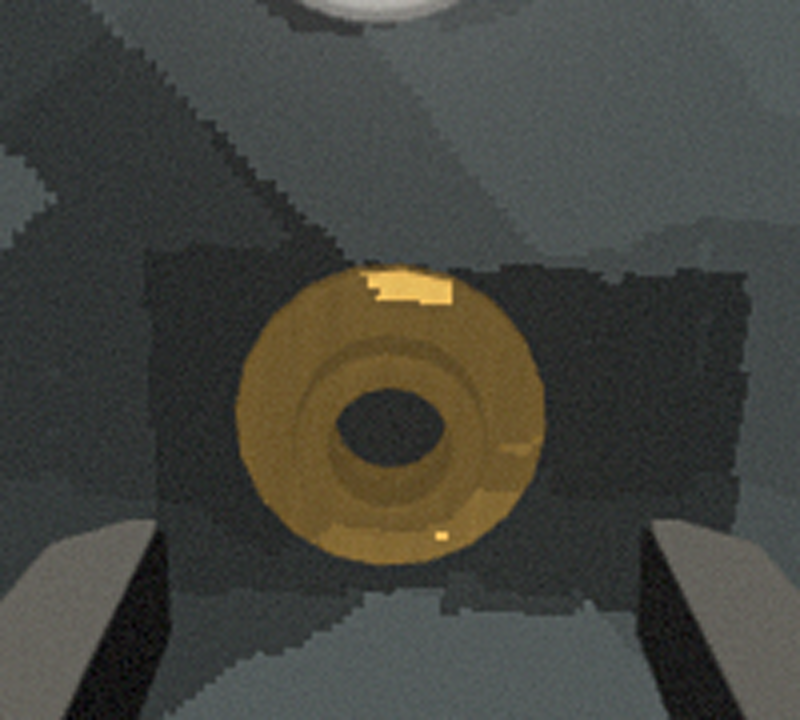

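```bash
python3 - <<'E'
from h import *
P=robot.camera_params('wrist')
b=at('wrist',(220+391.5/4-.5,100+414.5/4-.5),.008,P);print(b);st()
s=robot.read_state();R=Ro.from_rotvec(s['orientation']);print('tool shift cm',R.inv().apply(b-s['tool_pos'])*100)
E
```

```text
[ 0.42409041 -0.32848993  0.008     ]
t 15.75 p [ 0.4256 -0.3316  0.0936] yaw 5.07 q [-0.76  0.08  1.81 -0.    1.25 -0.85] F [-0.9  0.2  0.2] op 0.0649
tool shift cm [ 0.34234415 -0.13817587  8.55652375]
```

Request:
carry_out(
  commands=[
    [[0.3, -0.14, 1, 0], [0, 0, 2, 0], [0, 0, 2, 0], [0, 0, 1.2, 0], [0, 0, 0.5, 0], [0, 0, 0, 0], [0, 0, 0, 0], [0, 0, 0, 0]],
  ],
)

```text
t: 16.42
tool_pos: [0.4233, -0.3286, 0.0256]
orientation: [2.121, 2.315, -0.0]
force: [-0.3, -0.1, 0.7]
opening: 0.0649
```

```bash
python3 - <<'E'
from h import *
st();snap('wrist','w15');st()
crop('w15',220,150,420,330,4,'c25')
E
```

```text
t 16.42 p [ 0.4233 -0.3286  0.0256] yaw 5.03 q [-0.76  0.16  1.85  0.    1.13 -0.84] F [-0.3 -0.1  0.7] op 0.0649
t 16.47 p [ 0.4234 -0.3287  0.0258] yaw 5.03 q [-0.76  0.16  1.85 -0.    1.13 -0.84] F [-0.1  0.1  0.1] op 0.0648
```

View pics/c25.png

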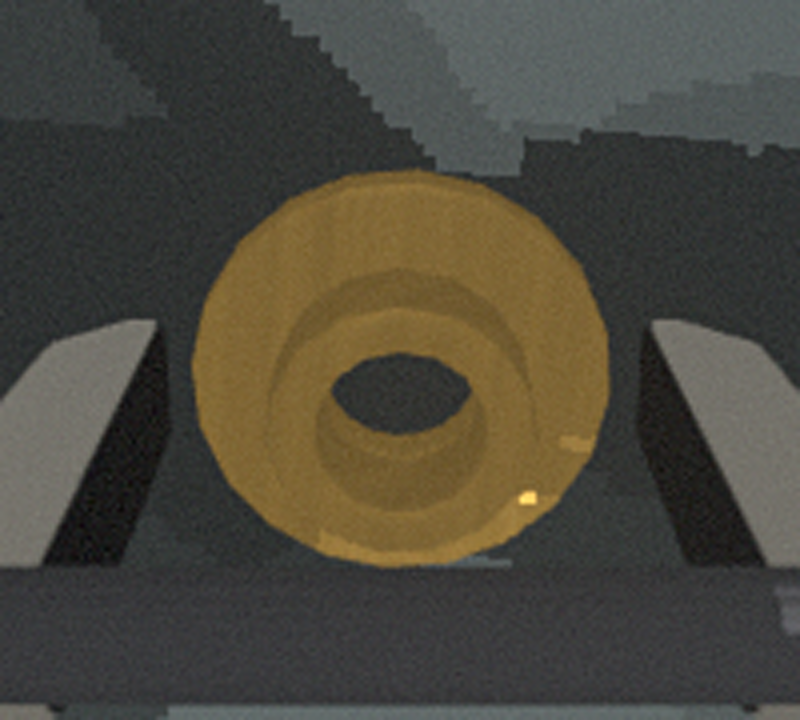

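Request:
carry_out(
  commands=[
    [[0.1, 0, 0, 0], [0, 0, 0, 0]],
  ],
)

```text
t: 16.63
tool_pos: [0.423, -0.3272, 0.0253]
orientation: [2.121, 2.316, 0.0]
force: [0.2, -0.9, -0.6]
opening: 0.065
```

Request:
carry_out(
  commands=[
    [[0, 0, 0, 0], [0, 0, 0, 0], [0, 0, 0, 0], [0, 0, 0, 0], [0, 0, 0, 0], [0, 0, 0, 0], [0, 0, 0, 0]],
  ],
  claw=2,
)

```text
t: 17.22
tool_pos: [0.4226, -0.3269, 0.0245]
orientation: [2.122, 2.317, 0.0]
force: [0.4, 0.0, -0.7]
opening: 0.0341
```

```bash
python3 - <<'E'
from h import *
st();snap('wrist','w16')
crop('w16',220,150,420,330,4,'c26')
E
```

```text
t 17.22 p [ 0.4226 -0.3269  0.0245] yaw 5.03 q [-0.75  0.16  1.86  0.    1.12 -0.84] F [ 0.4  0.  -0.7] op 0.0341
```

View pics/c26.png

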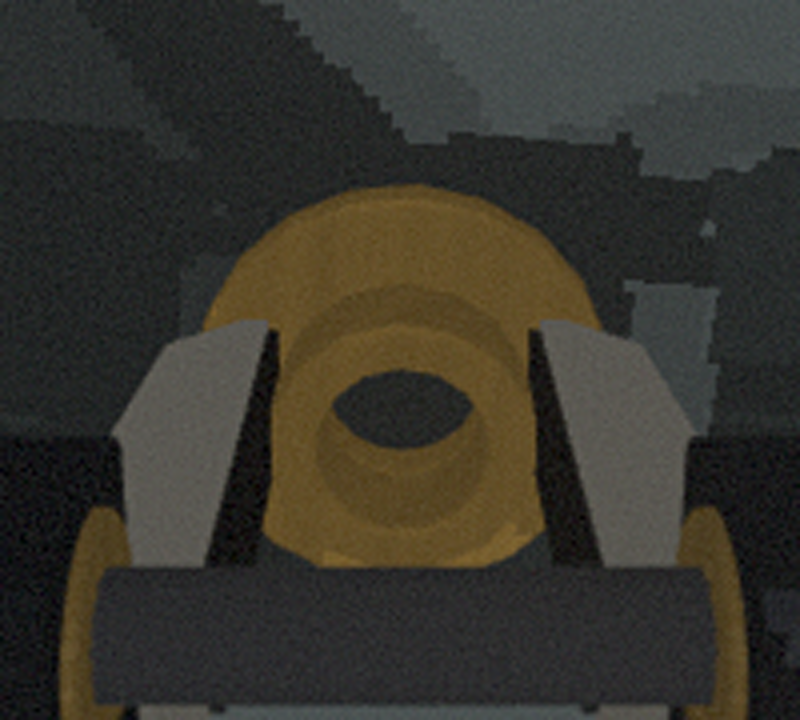

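```bash
python3 - <<'E'
from h import *
P=robot.camera_params('wrist');s=robot.read_state();R=Ro.from_rotvec(s['orientation']);st()
# tool->cam relation
Rc=np.array(P['R'])@R.as_matrix(); tc=np.array(P['R'])@s['tool_pos']+P['t']; np.save('rel.npy',np.c_[Rc,tc])
def intool(px,ztool):
    p=cv2.undistortPoints(np.array([[px]],float),np.array(P['mtx']),np.array(P['dist_coeffs']))[0,0]
    o=-Rc.T@tc; d=Rc.T@np.array([p[0],p[1],1]); return o+d*(ztool-o[2])/d[2]
print('cam in tool',-Rc.T@tc)
print('bore top centre in tool',intool((220+403/4-.4,150+449/4-.4),.0245-.024), 'edges',intool((220+403/4-.4,150+370/4-.4),.0245-.0),intool((220+403/4-.4,150+528/4-.4),.0005))
print('flange upper edge',intool((220+403/4,150+185/4-.4),.0245-.0))
print('bore lat',intool((220+316/4-.4,150+449/4),.0005),intool((220+488/4-.4,150+449/4),.0005))
# tang in w12, tool z of tang end = tcpz-.119
print('tang w12 in tool',intool((319.6,200.5),.2251-.119),intool((319.6,200.5),.2242-.119))
E
```

```text
t 17.27 p [ 0.4225 -0.3269  0.0244] yaw 5.04 q [-0.75  0.16  1.86  0.    1.12 -0.84] F [ 0.8 -0.3  0.1] op 0.034
cam in tool [ 0.07362424  0.00064422 -0.15121541]
bore top centre in tool [-0.00279593  0.00078761  0.0005    ] edges [-0.00222325  0.00081192  0.0245    ] [-0.01413955  0.00078614  0.0005    ]
flange upper edge [0.0257336  0.00103955 0.0245    ]
bore lat [-0.00301695 -0.01036732  0.0005    ] [-0.00303252  0.01168811  0.0005    ]
tang w12 in tool [-0.00047509  0.00027683  0.1061    ] [-0.00021591  0.00027811  0.1052    ]
```

Request:
carry_out(
  commands=[
    [[0, 0, -0.5, 0], [0, 0, -2, 0], [0, 0, -3.5, 0], [0, 0, -3.5, 0], [0, 0, -3.5, 0], [0, 0, -2, 0], [0, 0, -1, 0], [0, 0, 0, 0], [0, 0, 0, 0]],
  ],
)

```text
t: 18.02
tool_pos: [0.4223, -0.3267, 0.1837]
orientation: [-2.121, -2.316, 0.0]
force: [0.7, 0.4, -1.8]
opening: 0.0343
```

```bash
python3 - <<'E'
from h import *
st();snap('wrist','w17')
crop('w17',220,150,420,330,4,'c27')
plan((.587,.077,.186),5,14)
E
```

```text
t 18.02 p [ 0.4223 -0.3267  0.1837] yaw 5.03 q [-0.75 -0.02  1.73 -0.    1.43 -0.84] F [ 0.7  0.4 -1.8] op 0.0343
max [3.2  1.66 0.03 0.01] roll 0.0285529642299025
[[[1.12,0.58,-0.01,0.0],[2.24,1.16,-0.02,0.0],[3.2,1.65,-0.03,0.0],[3.2,1.65,-0.03,0.0],[3.2,1.65,-0.02,0.0],[3.2,1.65,-0.03,0.0],[3.2,1.65,-0.02,0.0],[3.2,1.65,-0.03,0.0],[3.2,1.65,-0.02,0.01],[3.2,1.66,-0.03,0.0],[3.2,1.65,-0.02,0.01],[3.2,1.65,-0.03,0.0],[2.24,1.16,-0.02,0.01],[1.12,0.58,-0.01,-0.0]]]
```

View pics/c27.png

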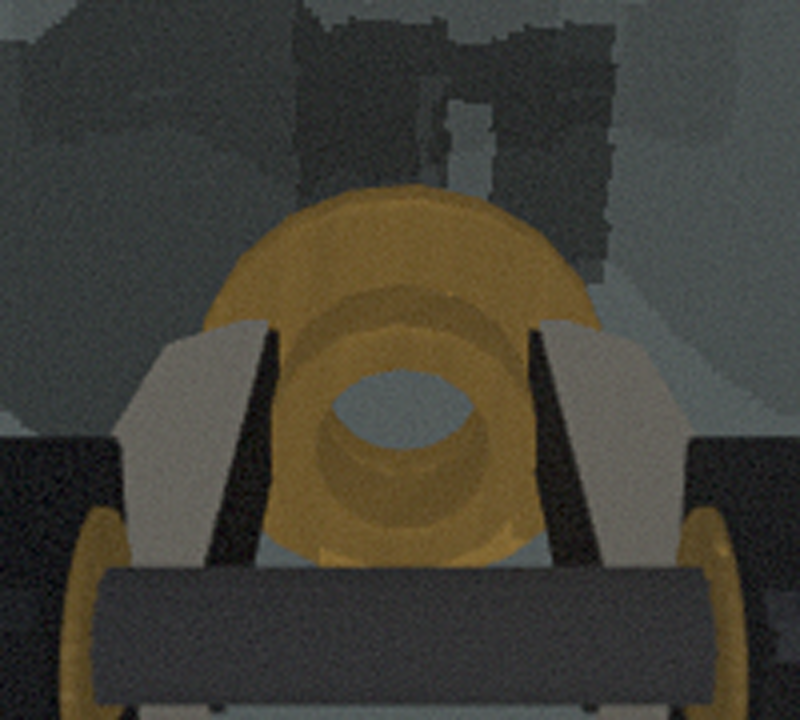

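```bash
python3 - <<'E'
from h import *
plan((.5919,.0799,.184),5,14)
E
```

```text
max [3.22 1.7  0.01 0.01] roll 0.0285529642299025
[[[1.13,0.59,-0.0,0.0],[2.25,1.19,-0.01,0.0],[3.22,1.69,-0.01,0.0],[3.22,1.7,-0.01,0.0],[3.22,1.69,-0.01,0.0],[3.22,1.7,-0.01,0.0],[3.22,1.69,-0.01,0.0],[3.22,1.7,-0.01,0.0],[3.22,1.69,-0.01,0.01],[3.22,1.7,-0.01,0.0],[3.22,1.69,-0.01,0.01],[3.22,1.7,-0.01,0.0],[2.26,1.18,-0.0,0.01],[1.13,0.6,-0.01,-0.0]]]
```

Request:
carry_out(
  commands=[
    [[1.1, 0.6, 0, 0], [2.3, 1.2, 0, 0], [3.2, 1.7, 0, 0], [3.2, 1.7, 0, 0], [3.2, 1.7, 0, 0], [3.2, 1.7, 0, 0], [3.2, 1.7, 0, 0], [3.2, 1.7, 0, 0], [3.2, 1.7, 0, 0], [3.2, 1.7, 0, 0], [3.2, 1.7, 0, 0], [3.2, 1.7, 0, 0], [2.3, 1.2, 0, 0], [1.3, 0.5, 0, 0], [0, 0, 0, 0], [0, 0, 0, 0], [0, 0, 0, 0], [0, 0, 0, 0]],
  ],
)

```text
t: 19.57
tool_pos: [0.592, 0.0783, 0.1839]
orientation: [-2.123, -2.315, 0.002]
force: [0.3, 0.9, -0.3]
opening: 0.0341
```

```bash
python3 - <<'E'
from h import *
st();snap('wrist','w18');snap('top','t18');st()
crop('w18',220,120,420,330,3,'c28');crop('t18',250,130,350,220,6,'c29')
plan((.5919,.0799,.160),5,3)
E
```

```text
t 19.57 p [0.592  0.0783 0.1839] yaw 4.95 q [ 0.05  0.15  1.56 -0.    1.44 -0.04] F [ 0.3  0.9 -0.3] op 0.0341
t 19.67 p [0.5923 0.0784 0.1844] yaw 4.94 q [ 0.05  0.15  1.56 -0.    1.44 -0.04] F [ 0.8  0.4 -2.2] op 0.0339
max [0.06 0.01 0.82 0.02] roll -0.06058515588037494
[[[0.05,-0.01,0.81,-0.02],[0.05,-0.01,0.81,-0.02],[0.06,-0.0,0.82,-0.02]]]
```

View pics/c28.png

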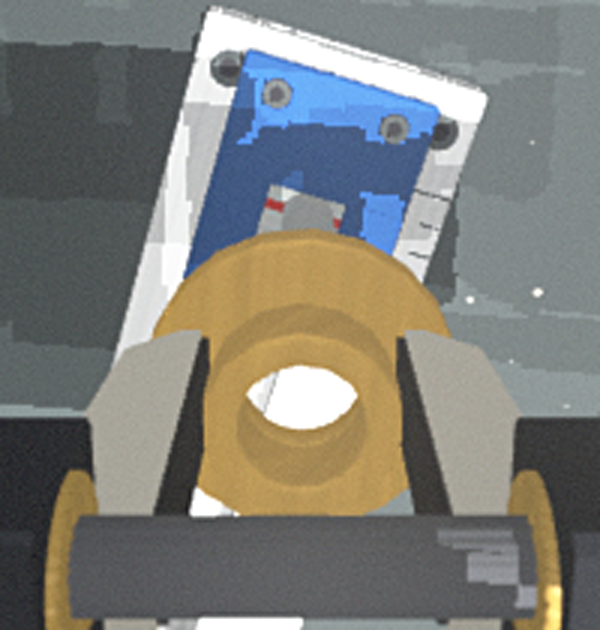

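View pics/c29.png

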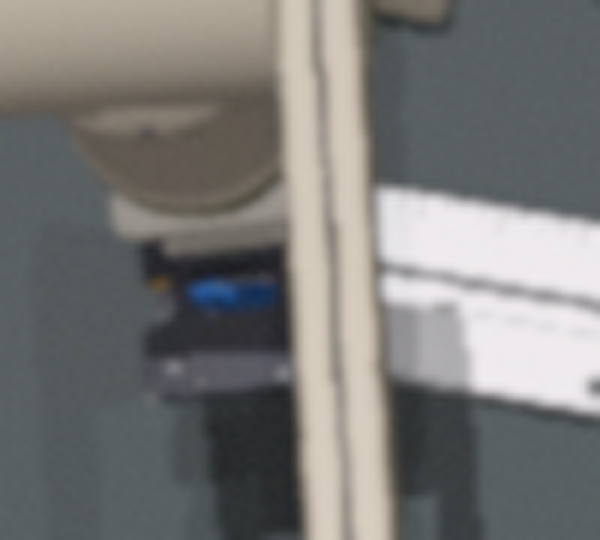

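```bash
python3 - <<'E'
from h import *
crop('w18',290,130,350,200,10,'c30')
E
```

```text
(no output)
```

View pics/c30.png

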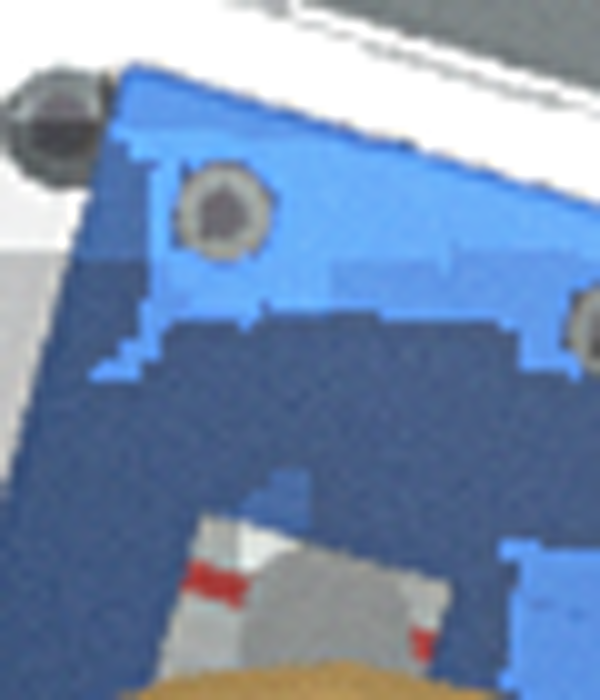

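```bash
cat >> h.py <<'E'
M=None
def intool(px,zt):
    """pixel -> tool coords at tool-z zt"""
    M=np.load('rel.npy');Rc,tc=M[:,:3],M[:,3];P=robot.camera_params('wrist')
    p=cv2.undistortPoints(np.array([[px]],float),np.array(P['mtx']),np.array(P['dist_coeffs']))[0,0]
    o=-Rc.T@tc; d=Rc.T@np.array([p[0],p[1],1]); return o+d*(zt-o[2])/d[2]
E
python3 - <<'E'
from h import *
np.set_printoptions(precision=4,suppress=True)
P=robot.camera_params('wrist')
def px(c): return (290+c[0]/10-.45,130+c[1]/10-.45)
st()
A=at('wrist',px((203,515)),.05,P);B=at('wrist',px((450,582)),.05,P)
m=(A+B)/2;d=(B-A)/np.linalg.norm(B-A);print(A,B,np.linalg.norm(A-B),np.degrees(np.arctan2(d[1],d[0])))
f=np.array([np.cos(np.radians(78.15)),np.sin(np.radians(78.15)),0]);print('fork origin',m-.008*f)
print('in tool',intool(px((326.5,548.5)),.1842-.05))
for c in[(243,640),(412,640)]:print('shaft',at('wrist',px(c),.05,P))
C=at('wrist',px((145,70)),.053,P);print('fork screw tops',at('wrist',px((222,212)),.053,P),at('wrist',px((605,330)),.053,P))
s=robot.read_state();R=Ro.from_rotvec(s['orientation'])
print('bore world (img)',at('wrist',(220+302/3-.35,120+(365+485)/6-.35),.1842-.0005,P))
E
```

```text
t 19.67 p [0.5923 0.0784 0.1844] yaw 4.94 q [ 0.05  0.15  1.56 -0.    1.44 -0.04] F [ 0.8  0.4 -2.2] op 0.0339
[0.5829 0.0872 0.05  ] [0.6057 0.0829 0.05  ] 0.0231303843988864 -10.63107547897138
fork origin [0.5927 0.0772 0.05  ]
in tool [0.0065 0.0026 0.1342]
shaft [0.5875 0.0759 0.05  ]
shaft [0.6028 0.0772 0.05  ]
fork screw tops [0.5825 0.1148 0.053 ] [0.6168 0.1074 0.053 ]
bore world (img) [0.5933 0.0759 0.1837]
```

```bash
python3 - <<'E'
from h import *
np.set_printoptions(precision=4,suppress=True)
P=robot.camera_params('wrist')
def px(c): return (290+c[0]/10-.45,130+c[1]/10-.45)
print('w18 base arc top',at('wrist',px((328,545)),.041,P), 'flange red L inner', at('wrist',px((245,595)),.041,P),'R',at('wrist',px((413,640)),.041,P), at('wrist',px((185,575)),.041,P))
print('w18 shaft at flange',at('wrist',px((243,630)),.041,P),at('wrist',px((412,640)),.041,P))
z=.2246
def q(c): return (250+c[0]/5-.4,130+c[1]/5-.4)
print('w12 in tool: notch edges',intool(q((300,192)),z-.05),intool(q((300,305)),z-.05),'base arc',intool(q((351,217)),z-.041),'tang',intool(q((351,355)),z-.119))
print('notch end',intool(q((389,250)),z-.05),'shaft sides at base',intool(q((313,255)),z-.041),intool(q((389,255)),z-.041))
E
```

```text
w18 base arc top [0.5946 0.0833 0.041 ] flange red L inner [0.5873 0.0778 0.041 ] R [0.6034 0.0749 0.041 ] [0.5816 0.0793 0.041 ]
w18 shaft at flange [0.5874 0.0745 0.041 ] [0.6033 0.0749 0.041 ]
w12 in tool: notch edges [ 0.0141 -0.0099  0.1746] [-0.0095 -0.0102  0.1746] base arc [0.0072 0.0004 0.1836] tang [-0.0004  0.0004  0.1056]
notch end [0.0021 0.0082 0.1746] shaft sides at base [-0.001  -0.0076  0.1836] [-0.001   0.0084  0.1836]
```

Request:
carry_out(
  commands=[
    [[0, 0.18, 0.5, 0], [0, 0, 1.2, 0], [0, 0, 1, 0], [0, 0, 0.6, 0], [0, 0, 0.1, 0], [0, 0, 0, 0], [0, 0, 0, 0], [0, 0, 0, 0]],
  ],
)

```text
t: 20.33
tool_pos: [0.5947, 0.0798, 0.151]
orientation: [2.121, 2.316, 0.001]
force: [-0.1, -0.2, -1.4]
opening: 0.0341
```

```bash
python3 - <<'E'
from h import *
st();snap('wrist','w19');snap('scene','s19');st()
crop('w19',240,120,400,330,4,'c31');crop('s19',260,100,400,250,5,'c32')
E
```

```text
t 20.33 p [0.5947 0.0798 0.151 ] yaw 5.04 q [ 0.05  0.18  1.58 -0.    1.38 -0.04] F [-0.1 -0.2 -1.4] op 0.0341
t 20.43 p [0.5947 0.0798 0.1511] yaw 5.04 q [ 0.05  0.18  1.58  0.    1.38 -0.04] F [-0.2 -0.3 -1.4] op 0.0341
```

View pics/c31.png

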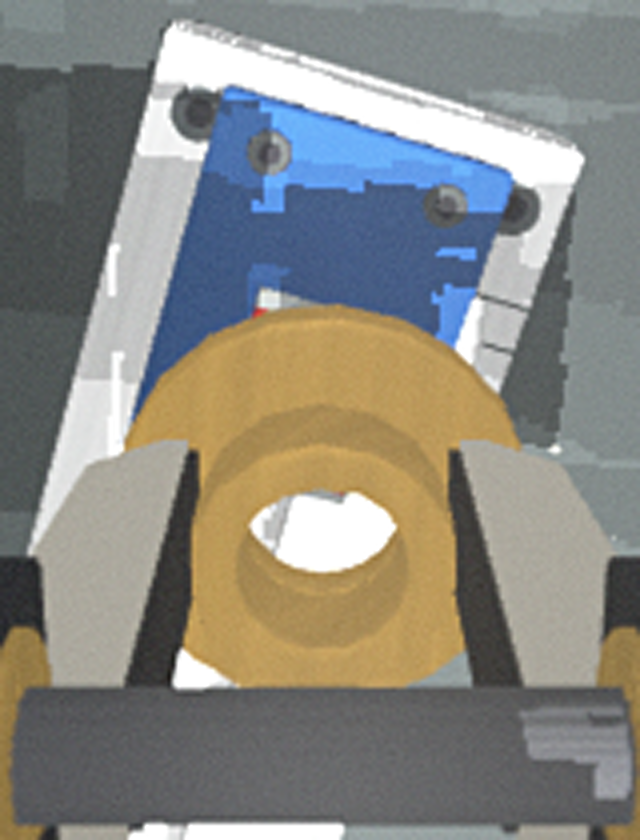

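View pics/c32.png

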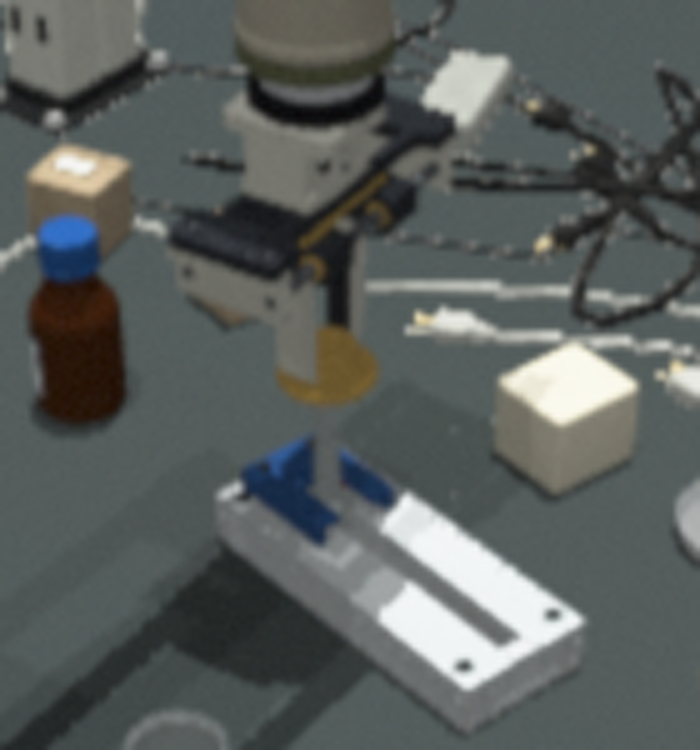

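```bash
python3 - <<'E'
from h import *
np.set_printoptions(precision=4,suppress=True)
crop('w19',295,235,345,285,12,'c33')
def q(c): return (240+c[0]/4-.4,120+c[1]/4-.4)
print('rim top/bot',intool(q((322,490)),.0005),intool(q((322,646)),.0005),'lat',intool(q((238,565)),.0005),intool(q((408,565)),.0005))
print('tang near edge',intool(q((325,499)),.0321))
print('bore lower rim near -x',intool(q((322,573)),.0245))
E
```

```text
rim top/bot [0.0081 0.0007 0.0005] [-0.0138  0.0007  0.0005] lat [-0.0022 -0.0101  0.0005] [-0.0022  0.0117  0.0005]
tang near edge [-0.007   0.0011  0.0321]
bore lower rim near -x [-0.0155  0.0007  0.0245]
```

View pics/c33.png

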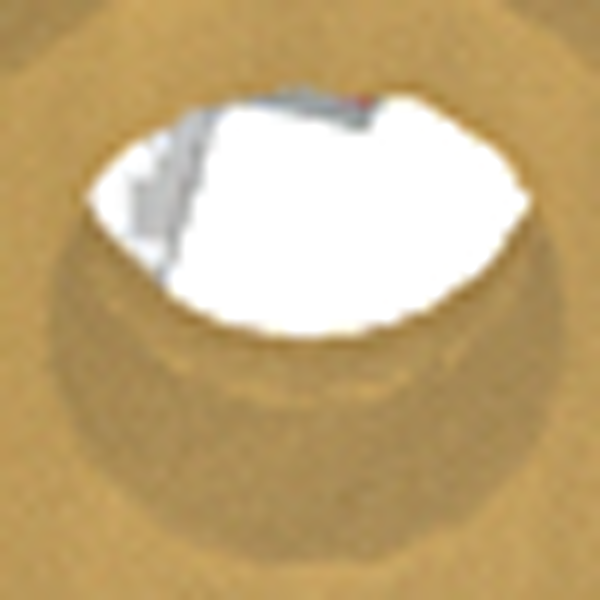

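```bash
python3 - <<'E'
from h import *
np.set_printoptions(precision=4,suppress=True)
for c in[(368,130),(255,103)]:
  v=intool((295+c[0]/12-.45,235+c[1]/12-.45),.0321);print(v, v+np.array([.00619,-.00492,0]))
E
```

```text
[-0.0077  0.0038  0.0321] [-0.0015 -0.0011  0.0321]
[-0.0062 -0.002   0.0321] [ 0.     -0.0069  0.0321]
```

Request:
carry_out(
  commands=[
    [[0.18, -0.15, 0, 0], [0, 0, 0, 0], [0, 0, 0.3, 0], [0, 0, 0.3, 0], [0, 0, 0, 0], [0, 0, 0, 0]],
  ],
)

```text
t: 20.93
tool_pos: [0.5923, 0.0814, 0.1439]
orientation: [-2.121, -2.316, 0.001]
force: [-0.1, 0.6, -1.4]
opening: 0.0344
```

```bash
python3 - <<'E'
from h import *
st();snap('wrist','w20');st()
crop('w20',295,235,345,285,12,'c34')
E
```

```text
t 20.93 p [0.5923 0.0814 0.1439] yaw 5.03 q [ 0.05  0.18  1.59 -0.    1.37 -0.04] F [-0.1  0.6 -1.4] op 0.0344
t 20.98 p [0.5925 0.0813 0.1441] yaw 5.03 q [ 0.05  0.18  1.59 -0.    1.37 -0.04] F [-0.5  0.7 -0.8] op 0.034
```

View pics/c34.png

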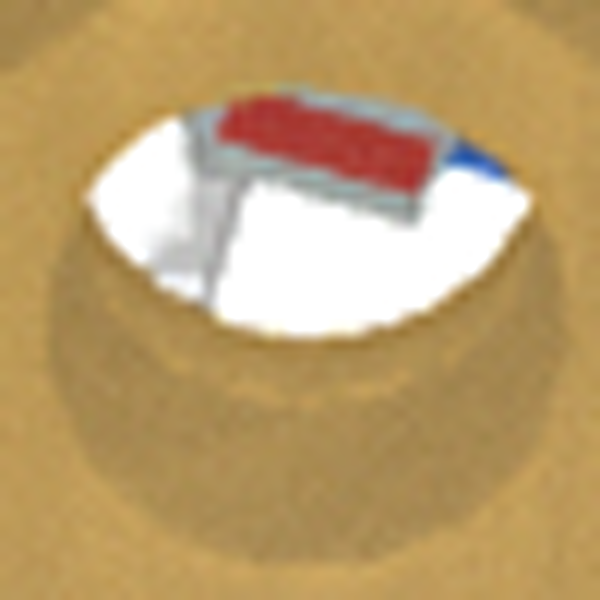

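```bash
python3 - <<'E'
from h import *
np.set_printoptions(precision=4,suppress=True)
def q(c): return (295+c[0]/12-.45,235+c[1]/12-.45)
print('tang',intool(q((328,143)),.0250),'rim -x edge',intool(q((308,337)),.0245),intool(q((308,395)),.0225),'tang corners',intool(q((415,222)),.025),intool(q((190,140)),.025))
E
```

```text
tang [-0.0052  0.0017  0.025 ] rim -x edge [-0.0154  0.0007  0.0245] [-0.0175  0.0007  0.0225] tang corners [-0.0094  0.006   0.025 ] [-0.005 -0.005  0.025]
```

Request:
carry_out(
  commands=[
    [[0, 0.05, 0.5, 0], [0, 0, 0.8, 0], [0, 0, 0.8, 0], [0, 0, 0.6, 0], [0, 0, 0, 0], [0, 0, 0, 0]],
  ],
)

```text
t: 21.48
tool_pos: [0.5924, 0.0814, 0.1163]
orientation: [-2.121, -2.316, 0.002]
force: [-0.4, 0.5, -1.6]
opening: 0.0341
```

```bash
python3 - <<'E'
from h import *
st();snap('wrist','w21');st()
crop('w21',295,200,345,285,7,'c35')
E
```

```text
t 21.48 p [0.5924 0.0814 0.1163] yaw 5.03 q [ 0.05  0.21  1.62 -0.    1.32 -0.04] F [-0.4  0.5 -1.6] op 0.0341
t 21.53 p [0.593  0.0814 0.1171] yaw 5.03 q [ 0.05  0.21  1.62 -0.    1.32 -0.04] F [-0.7 -1.  -1.3] op 0.0347
```

View pics/c35.png

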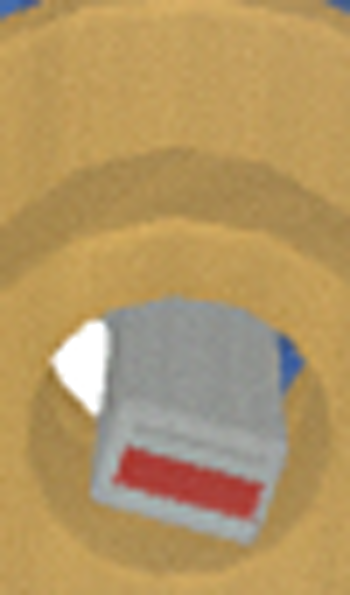

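```bash
python3 - <<'E'
from h import *
np.set_printoptions(precision=4,suppress=True)
def q(c): return (295+c[0]/7-.45,200+c[1]/7-.45)
print('tang',intool(q((189,481)),-.0023),'near corner',intool(q((250,543)),-.0023)+[.0062,-.0049,0],'rim',intool(q((177,298)),.0005),intool(q((177,577)),.0005))
E
```

```text
tang [-0.005   0.0014 -0.0023] near corner [-0.0038  0.0009 -0.0023] rim [0.0081 0.0005 0.0005] [-0.0144  0.0005  0.0005]
```

Request:
carry_out(
  commands=[
    [[-0.08, 0.05, 0.5, 0], [0, 0, 0.8, 0], [0, 0, 0.8, 0], [0, 0, 0.7, 0], [0, 0, 0.4, 0], [0, 0, 0, 0], [0, 0, 0, 0]],
  ],
)

```text
t: 22.12
tool_pos: [0.5933, 0.0807, 0.0849]
orientation: [-2.121, -2.316, 0.001]
force: [-0.7, 0.9, -1.3]
opening: 0.0342
```

```bash
python3 - <<'E'
from h import *
st();snap('wrist','w22');st()
crop('w22',260,140,380,290,5,'c36')
E
```

```text
t 22.12 p [0.5933 0.0807 0.0849] yaw 5.04 q [ 0.05  0.24  1.64  0.    1.26 -0.04] F [-0.7  0.9 -1.3] op 0.0342
t 22.17 p [0.5938 0.0807 0.0854] yaw 5.03 q [ 0.05  0.24  1.64  0.    1.26 -0.04] F [-0.1 -0.2 -1. ] op 0.0343
```

View pics/c36.png

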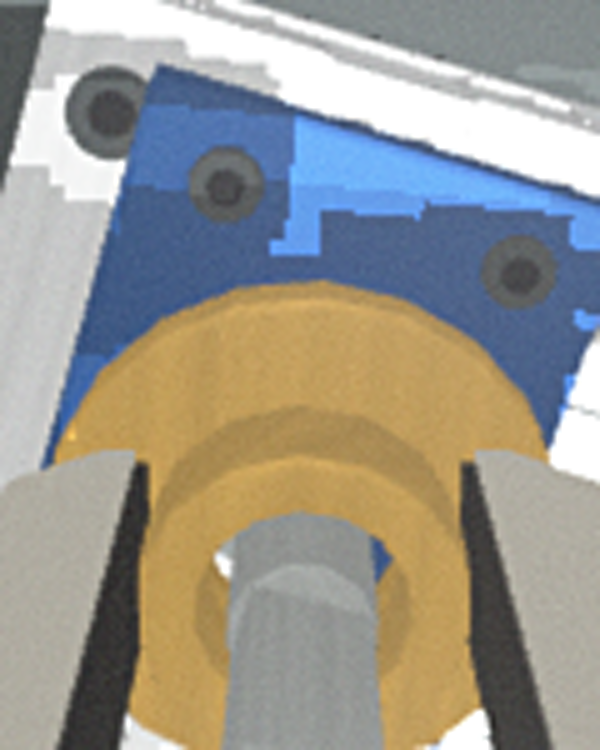

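Request:
carry_out(
  commands=[
    [[0, 0, 0.4, 0], [0, 0, 0.4, 0], [0, 0, 0.2, 0], [0, 0, 0.1, 0], [0, 0, 0, 0], [0, 0, 0, 0]],
  ],
)

```text
t: 22.67
tool_pos: [0.5938, 0.0807, 0.0744]
orientation: [2.122, 2.317, 0.0]
force: [-0.6, 0.3, -0.4]
opening: 0.034
```

Request:
carry_out(
  commands=[
    [[0, 0, 0.1, 0], [0, 0, 0, 0], [0, 0, 0, 0]],
  ],
)

```text
t: 22.92
tool_pos: [0.5938, 0.0807, 0.0744]
orientation: [2.122, 2.317, 0.0]
force: [-5.3, 0.5, 6.9]
opening: 0.0339
```

Request:
carry_out(
  commands=[
    [[0, 0, -0.06, 0], [0, 0, 0, 0], [0, 0, 0, 0], [0, 0, 0, 0], [0, 0, 0, 0], [0, 0, 0, 0]],
  ],
  claw=5.5,
)

```text
t: 23.42
tool_pos: [0.5937, 0.0807, 0.0739]
orientation: [-2.122, -2.317, 0.0]
force: [-1.1, -0.1, 0.3]
opening: 0.0547
```

Request:
carry_out(
  commands=[
    [[0, 0, -1, 0], [0, 0, -3, 0], [0, 0, -4, 0], [0, 0, -4, 0], [0, 0, -2, 0], [0, 0, -1, 0], [0, 0, 0, 0], [0, 0, 0, 0]],
  ],
)

```text
t: 24.08
tool_pos: [0.5935, 0.0806, 0.2234]
orientation: [-2.122, -2.317, 0.0]
force: [0.1, -0.0, -0.5]
opening: 0.055
```

```bash
python3 - <<'E'
from h import *
st();snap('wrist','w23');st()
crop('w23',250,130,400,280,5,'c37')
plan((.415,.317,.22),13+0,13)
E
```

```text
t 24.08 p [0.5935 0.0806 0.2234] yaw 5.03 q [ 0.05  0.13  1.5  -0.    1.51 -0.04] F [ 0.1 -0.  -0.5] op 0.055
t 24.13 p [0.5928 0.0806 0.2219] yaw 5.04 q [ 0.05  0.13  1.5  -0.    1.51 -0.04] F [-0.3  0.4 -0.2] op 0.0549
max [2.41 1.38 0.02 0.72] roll -7.963531258427878
[[[0.79,-0.49,0.01,-0.25],[1.59,-0.98,0.02,-0.5],[2.28,-1.38,0.02,-0.72],[2.3,-1.35,0.02,-0.72],[2.31,-1.32,0.02,-0.72],[2.33,-1.29,0.02,-0.72],[2.35,-1.26,0.02,-0.72],[2.36,-1.23,0.02,-0.72],[2.38,-1.21,0.02,-0.71],[2.39,-1.17,0.02,-0.72],[2.41,-1.15,0.02,-0.71],[1.69,-0.78,0.02,-0.5],[0.85,-0.38,0.01,-0.25]]]
```

View pics/c37.png

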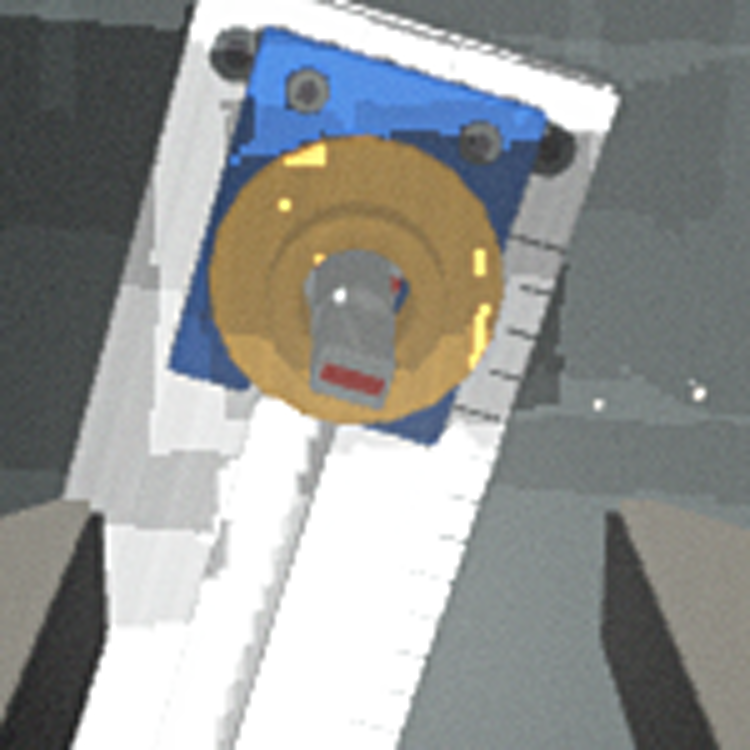

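```bash
python3 - <<'E'
from h import *
np.set_printoptions(precision=4,suppress=True)
print('tang in tool w23',intool((250+353/5-.4,130+379/5-.4),.2226-.119))
print('amber',at('top',(212,163),.133))
plan((.4155,.3185,.22),-13,13)
E
```

```text
tang in tool w23 [-0.0039  0.0008  0.1036]
amber [0.6093 0.2952 0.133 ]
max [2.23 1.94 0.02 1.63] roll 18.036468741572122
[[[0.8,-0.49,0.01,0.57],[1.58,-1.0,0.02,1.14],[2.23,-1.47,0.02,1.62],[2.19,-1.53,0.02,1.63],[2.15,-1.59,0.02,1.62],[2.1,-1.65,0.02,1.63],[2.05,-1.71,0.02,1.62],[2.0,-1.77,0.02,1.63],[1.95,-1.83,0.02,1.62],[1.9,-1.88,0.02,1.63],[1.84,-1.94,0.02,1.62],[1.25,-1.39,0.02,1.14],[0.62,-0.71,0.01,0.57]]]
```

Request:
carry_out(
  commands=[
    [[0.8, -0.5, 0, 0.6], [1.6, -1.0, 0, 1.1], [2.2, -1.5, 0, 1.6], [2.2, -1.5, 0, 1.6], [2.2, -1.6, 0, 1.6], [2.1, -1.7, 0, 1.6], [2.1, -1.7, 0, 1.6], [2.0, -1.8, 0, 1.6], [1.9, -1.8, 0, 1.7], [1.9, -1.9, 0, 1.7], [1.8, -1.9, 0, 1.7], [1.2, -1.4, 0, 1.1], [0.6, -0.7, 0, 0.6], [0, 0, 0, 0], [0, 0, 0, 0], [0, 0, 0, 0], [0, 0, 0, 0]],
  ],
  claw=7,
)

```text
t: 25.55
tool_pos: [0.4158, 0.317, 0.2234]
orientation: [2.46, 1.953, -0.002]
force: [-0.2, 0.6, 0.1]
opening: 0.07
```

```bash
python3 - <<'E'
from h import *
st();snap('wrist','w24');st()
crop('w24',250,100,410,270,4,'c38')
E
```

```text
t 25.55 p [0.4158 0.317  0.2234] yaw -13.11 q [ 0.55 -0.07  1.71 -0.    1.5   0.78] F [-0.2  0.6  0.1] op 0.07
t 25.6 p [0.416  0.3171 0.2236] yaw -13.12 q [ 0.55 -0.07  1.71 -0.    1.5   0.78] F [0.3 0.4 0.5] op 0.0701
```

View pics/c38.png

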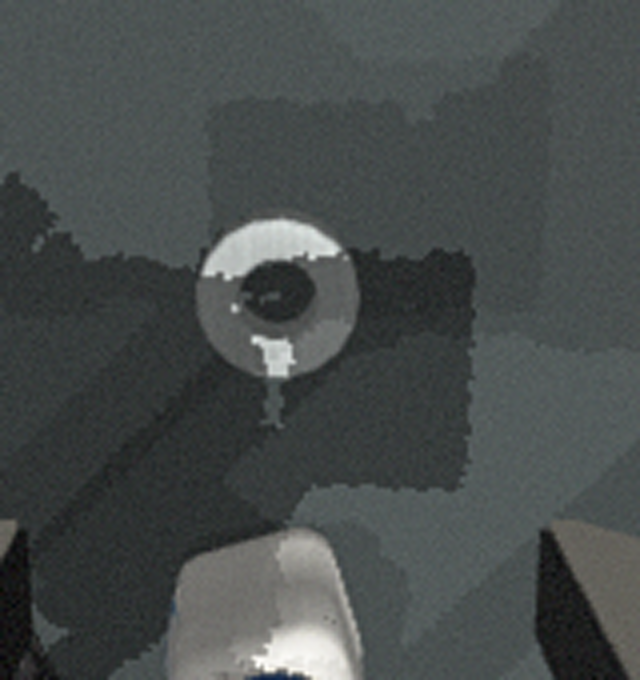

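View pics/w24.png

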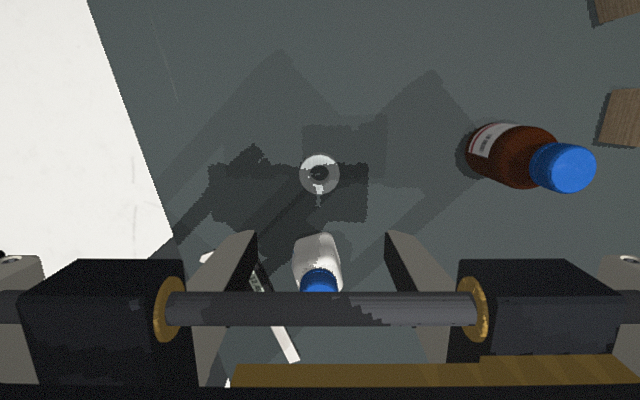

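```bash
python3 - <<'E'
from h import *
np.set_printoptions(precision=4,suppress=True)
print(intool((250+278.5/4-.4,100+299/4-.4),.2235-.022))
E
```

```text
[ 0.0021 -0.0003  0.2015]
```

Request:
carry_out(
  commands=[
    [[0, -0.1, 1.5, 0], [0, 0, 3, 0], [0, 0, 3.5, 0], [0, 0, 3, 0], [0, 0, 1.5, 0], [0, 0, 0.5, 0], [0, 0, 0, 0], [0, 0, 0, 0], [0, 0, 0, 0]],
  ],
)

```text
t: 26.35
tool_pos: [0.416, 0.3186, 0.096]
orientation: [2.46, 1.954, 0.005]
force: [0.2, 0.3, -0.6]
opening: 0.0701
```

```bash
python3 - <<'E'
from h import *
st();snap('wrist','w25');st()
crop('w25',220,100,420,290,4,'c39')
E
```

```text
t 26.35 p [0.416  0.3186 0.096 ] yaw -13.09 q [0.56 0.03 1.85 0.   1.26 0.78] F [ 0.2  0.3 -0.6] op 0.0701
t 26.4 p [0.4161 0.3187 0.0961] yaw -13.08 q [ 0.56  0.03  1.85 -0.    1.26  0.78] F [ 0.6 -0.3 -0.3] op 0.07
```

View pics/c39.png

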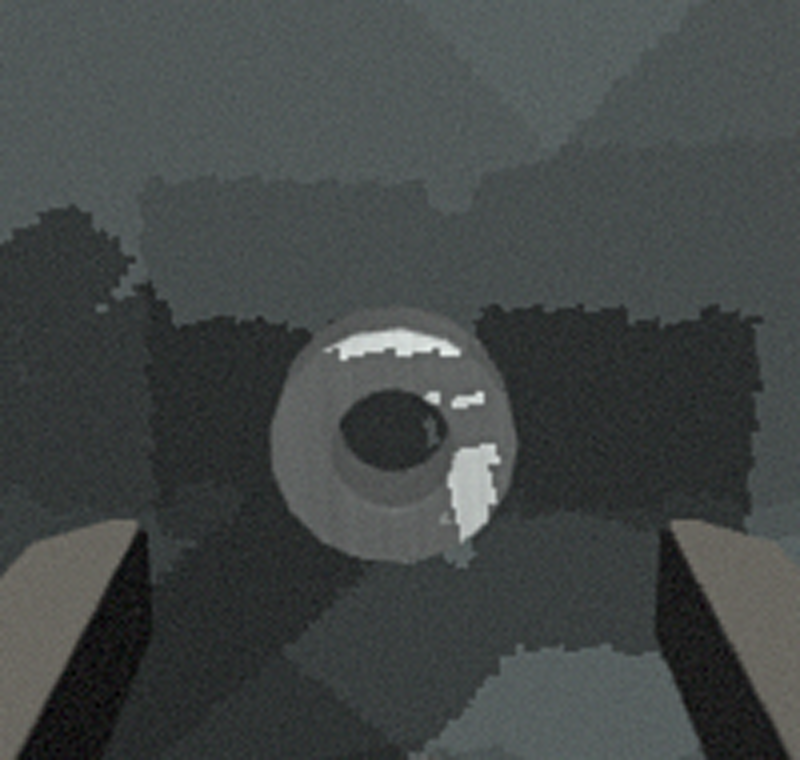

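```bash
python3 - <<'E'
from h import *
np.set_printoptions(precision=4,suppress=True)
print(intool((220+392/4-.4,100+447/4-.4),.096-.022))
E
```

```text
[ 0.0006 -0.0011  0.074 ]
```

Request:
carry_out(
  commands=[
    [[-0.1, -0.17, 1, 0], [0, 0, 2, 0], [0, 0, 2, 0], [0, 0, 1.5, 0], [0, 0, 0.8, 0], [0, 0, 0.3, 0], [0, 0, 0, 0], [0, 0, 0, 0], [0, 0, 0, 0]],
  ],
)

```text
t: 27.15
tool_pos: [0.4137, 0.318, 0.0193]
orientation: [2.46, 1.954, 0.003]
force: [-0.5, 0.2, 0.7]
opening: 0.0697
```

```bash
python3 - <<'E'
from h import *
st();snap('wrist','w26');st()
crop('w26',220,150,420,330,4,'c40')
E
```

```text
t 27.15 p [0.4137 0.318  0.0193] yaw -13.07 q [ 0.56  0.14  1.89 -0.    1.11  0.79] F [-0.5  0.2  0.7] op 0.0697
t 27.2 p [0.4137 0.318  0.0193] yaw -13.07 q [ 0.56  0.14  1.9  -0.    1.11  0.79] F [-0.1  0.1 -0.2] op 0.0702
```

View pics/c40.png

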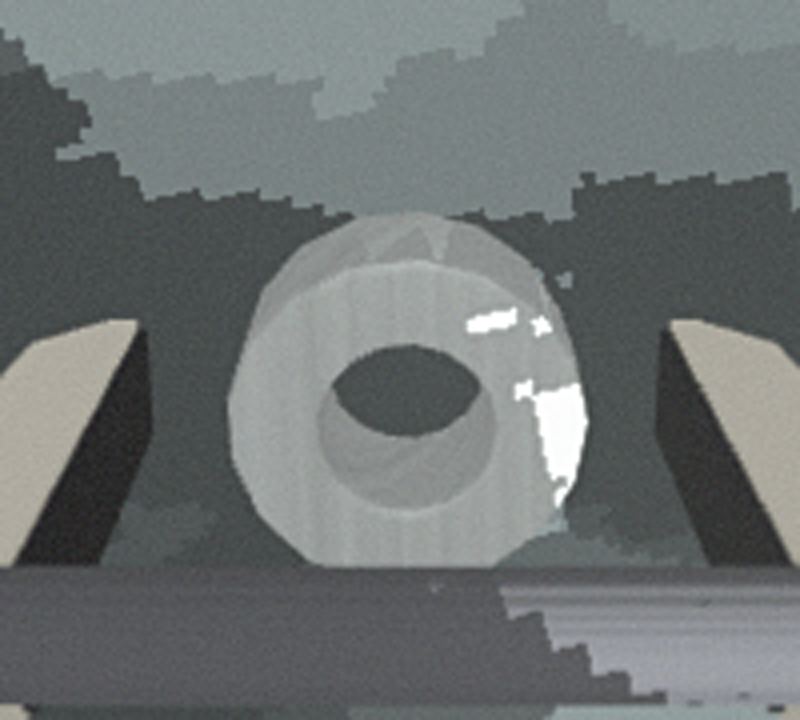

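Request:
carry_out(
  commands=[
    [[0, 0, 0, 0], [0, 0, 0, 0], [0, 0, 0, 0], [0, 0, 0, 0], [0, 0, 0, 0], [0, 0, 0, 0], [0, 0, 0, 0]],
  ],
  claw=3,
)

```text
t: 27.78
tool_pos: [0.413, 0.3175, 0.0182]
orientation: [2.46, 1.954, 0.0]
force: [-0.5, 0.0, 0.9]
opening: 0.0444
```

Request:
carry_out(
  commands=[
    [[0, 0, -0.5, 0], [0, 0, -2, 0], [0, 0, -3.5, 0], [0, 0, -3.5, 0], [0, 0, -3.5, 0], [0, 0, -3, 0], [0, 0, -2, 0], [0, 0, -0.5, 0], [0, 0, 0, 0], [0, 0, 0, 0]],
  ],
)

```text
t: 28.62
tool_pos: [0.4123, 0.3172, 0.2017]
orientation: [-2.46, -1.954, 0.002]
force: [-1.2, -0.5, -1.8]
opening: 0.0446
```

```bash
python3 - <<'E'
from h import *
np.set_printoptions(precision=4,suppress=True)
st();snap('wrist','w27');st()
crop('w27',220,150,420,330,4,'c41')
def q(c): return (220+c[0]/4-.4,150+c[1]/4-.4)
print('pre-grip rim',intool(q((408,343)),-.0027),intool(q((408,512)),-.0027))
E
```

```text
t 28.62 p [0.4123 0.3172 0.2017] yaw -13.07 q [ 0.56 -0.07  1.75  0.    1.46  0.79] F [-1.2 -0.5 -1.8] op 0.0446
t 28.67 p [0.4118 0.3168 0.2008] yaw -13.07 q [ 0.56 -0.07  1.75  0.    1.46  0.79] F [ 0.1  0.3 -2. ] op 0.0445
pre-grip rim [ 0.0131  0.0014 -0.0027] [-0.01    0.0014 -0.0027]
```

View pics/c41.png

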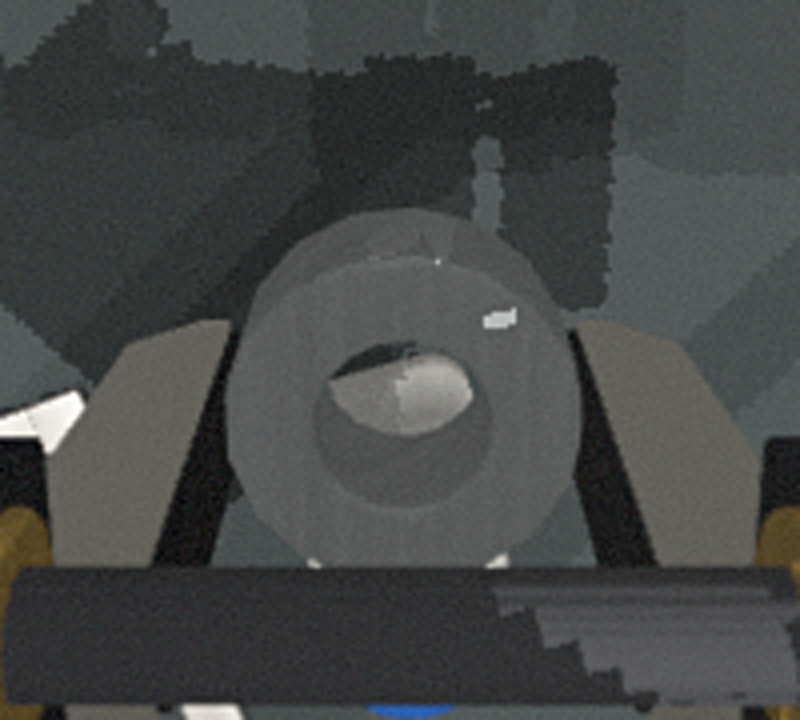

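```bash
python3 - <<'E'
from h import *
plan((.594,.075,.185),5,13)
E
```

```text
max [2.23 2.04 0.15 1.63] roll -18.066107287794324
[[[-0.61,0.73,0.05,-0.57],[-1.24,1.45,0.1,-1.14],[-1.81,2.04,0.14,-1.63],[-1.87,1.99,0.14,-1.63],[-1.93,1.93,0.14,-1.63],[-1.98,1.88,0.14,-1.63],[-2.03,1.82,0.14,-1.63],[-2.08,1.76,0.14,-1.62],[-2.13,1.7,0.14,-1.63],[-2.18,1.64,0.14,-1.62],[-2.23,1.58,0.15,-1.63],[-1.59,1.06,0.1,-1.14],[-0.81,0.51,0.05,-0.57]]]
```

Request:
carry_out(
  commands=[
    [[-0.6, 0.7, 0, -0.6], [-1.2, 1.5, 0.1, -1.1], [-1.8, 2.0, 0.1, -1.6], [-1.9, 2.0, 0.1, -1.6], [-1.9, 1.9, 0.1, -1.6], [-2.0, 1.9, 0.1, -1.6], [-2.0, 1.8, 0.2, -1.6], [-2.1, 1.8, 0.2, -1.6], [-2.1, 1.7, 0.2, -1.7], [-2.2, 1.6, 0.1, -1.7], [-2.2, 1.6, 0.1, -1.7], [-1.6, 1.1, 0.1, -1.1], [-0.8, 0.5, 0.1, -0.6], [0, 0, 0, 0], [0, 0, 0, 0], [0, 0, 0, 0], [0, 0, 0, 0]],
  ],
)

```text
t: 30.08
tool_pos: [0.5942, 0.0775, 0.1878]
orientation: [-2.12, -2.317, 0.0]
force: [0.3, 0.8, -0.6]
opening: 0.0443
```

```bash
python3 - <<'E'
from h import *
st();snap('wrist','w28');st()
crop('w28',220,130,420,290,4,'c42')
plan((.594,.075,.145),5,5)
E
```

```text
t 30.08 p [0.5942 0.0775 0.1878] yaw 5.09 q [ 0.04  0.15  1.55  0.    1.44 -0.04] F [ 0.3  0.8 -0.6] op 0.0443
t 30.13 p [0.5944 0.0775 0.188 ] yaw 5.1 q [ 0.04  0.15  1.55  0.    1.44 -0.05] F [ 0.3 -0.2 -1. ] op 0.044
max [0.05 0.02 0.86 0.02] roll 0.10087965010387734
[[[-0.05,-0.01,0.86,0.02],[-0.05,-0.01,0.86,0.02],[-0.05,-0.01,0.86,0.02],[-0.05,-0.01,0.86,0.02],[-0.04,-0.02,0.86,0.02]]]
```

View pics/c42.png

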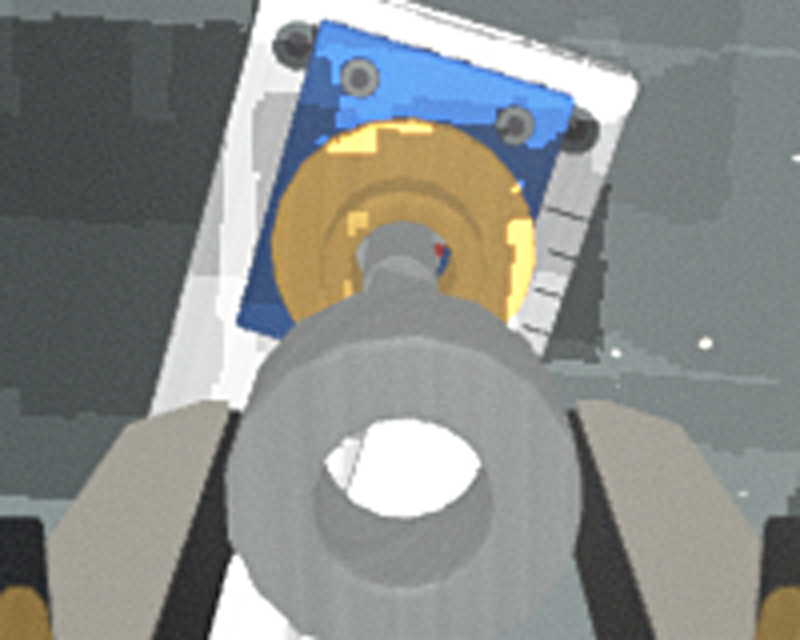

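Request:
carry_out(
  commands=[
    [[-0.22, 0, 0.6, 0], [0, 0, 1.2, 0], [0, 0, 1.2, 0], [0, 0, 0.9, 0], [0, 0, 0.4, 0], [0, 0, 0, 0], [0, 0, 0, 0], [0, 0, 0, 0]],
  ],
)

```text
t: 30.8
tool_pos: [0.5955, 0.0741, 0.1455]
orientation: [2.121, 2.316, 0.001]
force: [0.7, -0.4, -0.9]
opening: 0.0447
```

```bash
python3 - <<'E'
from h import *
st();snap('wrist','w29');st()
crop('w29',285,215,355,285,9,'c43')
E
```

```text
t 30.8 p [0.5955 0.0741 0.1455] yaw 5.03 q [ 0.04  0.19  1.59 -0.    1.37 -0.05] F [ 0.7 -0.4 -0.9] op 0.0447
t 30.85 p [0.5956 0.0741 0.1458] yaw 5.03 q [ 0.04  0.19  1.59  0.    1.37 -0.05] F [ 0.6  0.  -0.6] op 0.0443
```

View pics/c43.png

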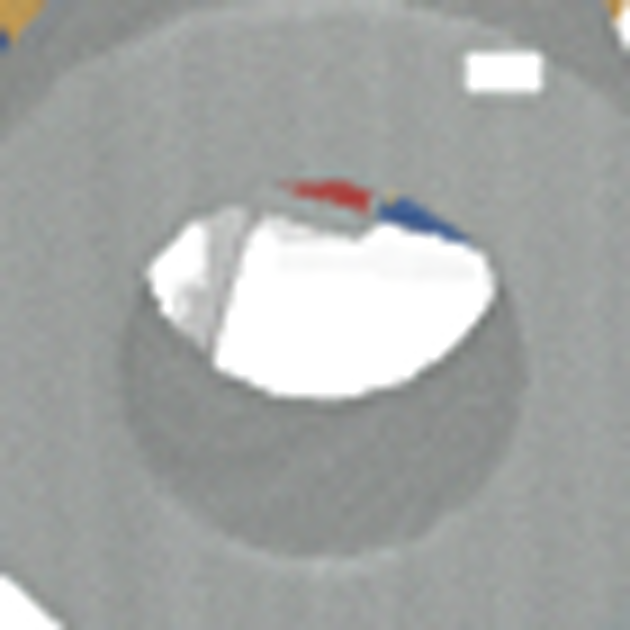

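```bash
python3 - <<'E'
from h import *
np.set_printoptions(precision=4,suppress=True)
def q(c): return (285+c[0]/9-.45,215+c[1]/9-.45)
print('tang',intool(q((370,237)),.0267)+[.0062,-.0049,0],'bore bottom',intool(q((325,400)),.0182)+[.011,0,0],'rim',(intool(q((325,180)),-.004)+intool(q((325,560)),-.004))/2)
E
```

```text
tang [ 0.0038 -0.001   0.0267] bore bottom [0.0011 0.001  0.0182] rim [ 0.0026  0.0009 -0.004 ]
```

Request:
carry_out(
  commands=[
    [[0.2, -0.18, 0, 0], [0, 0, 0.3, 0], [0, 0, 0.2, 0], [0, 0, 0, 0], [0, 0, 0, 0], [0, 0, 0, 0]],
  ],
)

```text
t: 31.35
tool_pos: [0.5931, 0.076, 0.14]
orientation: [-2.122, -2.317, 0.0]
force: [0.2, 1.1, -1.2]
opening: 0.0446
```

```bash
python3 - <<'E'
from h import *
st();snap('wrist','w30');st()
crop('w30',285,215,355,285,9,'c44')
E
```

```text
t 31.35 p [0.5931 0.076  0.14  ] yaw 5.03 q [ 0.04  0.19  1.6   0.    1.36 -0.05] F [ 0.2  1.1 -1.2] op 0.0446
t 31.4 p [0.5932 0.0759 0.1401] yaw 5.03 q [ 0.04  0.19  1.6   0.    1.36 -0.05] F [ 0.7  0.8 -0.3] op 0.0443
```

View pics/c44.png

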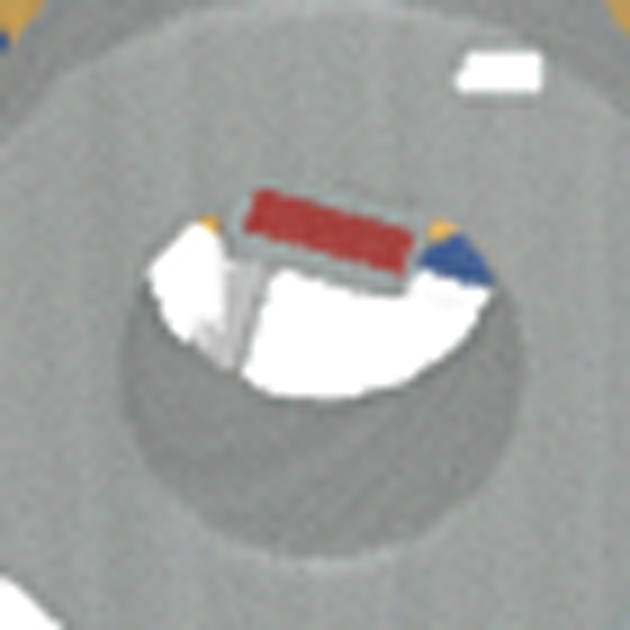

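```bash
python3 - <<'E'
from h import *
np.set_printoptions(precision=4,suppress=True)
def q(c): return (285+c[0]/9-.45,215+c[1]/9-.45)
print('tang',intool(q((329,231)),.0211),intool(q((404,295)),.0211)+[.0062,-.0049,0],'bore bottom',intool(q((325,400)),.0182)+[.011,0,0])
E
```

```text
tang [0.0004 0.0012 0.0211] [0.0022 0.0011 0.0211] bore bottom [0.0011 0.001  0.0182]
```

Request:
carry_out(
  commands=[
    [[0, 0, 0.5, 0], [0, 0, 0.8, 0], [0, 0, 0.7, 0], [0, 0, 0.4, 0], [0, 0, 0, 0], [0, 0, 0, 0]],
  ],
)

```text
t: 31.9
tool_pos: [0.5926, 0.076, 0.1152]
orientation: [-2.121, -2.316, 0.002]
force: [-0.7, -0.3, -0.7]
opening: 0.0448
```

```bash
python3 - <<'E'
from h import *
st();snap('wrist','w31');st()
crop('w31',285,205,355,295,7,'c45')
E
```

```text
t 31.9 p [0.5926 0.076  0.1152] yaw 5.03 q [ 0.04  0.21  1.62  0.    1.31 -0.05] F [-0.7 -0.3 -0.7] op 0.0448
t 31.95 p [0.5931 0.0759 0.1158] yaw 5.03 q [ 0.04  0.21  1.62 -0.    1.31 -0.05] F [-0.2 -0.  -0.8] op 0.0444
```

View pics/c45.png

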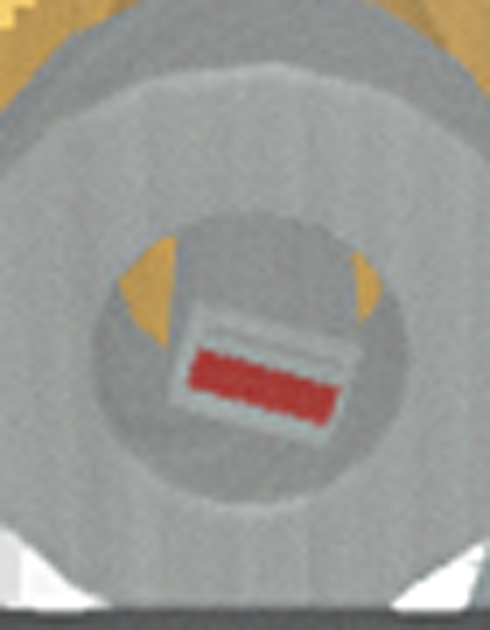

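Well centred: the shaft spans columns 173–357 inside the bore rim at 93–408. I'll keep lowering.

Request:
carry_out(
  commands=[
    [[0, 0.05, 0.5, 0], [0, 0, 0.7, 0], [0, 0, 0.6, 0], [0, 0, 0.3, 0], [0, 0, 0.1, 0], [0, 0, 0, 0], [0, 0, 0, 0]],
  ],
)

```text
t: 32.53
tool_pos: [0.5937, 0.076, 0.094]
orientation: [-2.122, -2.317, 0.0]
force: [0.5, 0.2, -1.2]
opening: 0.044
```

Request:
carry_out(
  commands=[
    [[0, 0, 0.1, 0], [0, 0, 0.08, 0], [0, 0, 0, 0], [0, 0, 0, 0]],
  ],
)

```text
t: 32.87
tool_pos: [0.5937, 0.076, 0.0923]
orientation: [2.122, 2.317, 0.0]
force: [0.3, 0.9, -0.9]
opening: 0.0443
```

Request:
carry_out(
  commands=[
    [[0, 0, 0.08, 0], [0, 0, 0.04, 0], [0, 0, 0, 0], [0, 0, 0, 0]],
  ],
)

```text
t: 33.2
tool_pos: [0.5938, 0.076, 0.0922]
orientation: [2.121, 2.317, 0.0]
force: [-4.8, -0.1, 6.9]
opening: 0.0445
```

Contact at the expected home height, so I'll release and retreat.

Request:
carry_out(
  commands=[
    [[0, 0, -0.1, 0], [0, 0, 0, 0], [0, 0, 0, 0], [0, 0, 0, 0], [0, 0, 0, 0], [0, 0, 0, 0]],
  ],
  claw=6.5,
)

```text
t: 33.7
tool_pos: [0.5936, 0.076, 0.0919]
orientation: [-2.122, -2.317, 0.0]
force: [-0.1, -0.0, -0.2]
opening: 0.0645
```

Request:
carry_out(
  commands=[
    [[0, 0, -1, 0], [0, 0, -3, 0], [0, 0, -4, 0], [0, 0, -4, 0], [0, 0, -2, 0], [0, 0, -1, 0], [0, 0, 0, 0], [0, 0, 0, 0], [0, 0, 0, 0], [0, 0, 0, 0]],
  ],
)

```text
t: 34.53
tool_pos: [0.5924, 0.0759, 0.2391]
orientation: [-2.12, -2.314, 0.005]
force: [0.3, -0.4, -0.7]
opening: 0.0649
```

```bash
python3 - <<'E'
from h import *
st();snap('wrist','w32');snap('scene','s32');snap('top','t32');st()
crop('w32',250,130,400,280,5,'c46');crop('s32',260,130,400,250,5,'c47')
E
```

```text
t 34.53 p [0.5924 0.0759 0.2391] yaw 5.03 q [ 0.04  0.12  1.48 -0.    1.54 -0.05] F [ 0.3 -0.4 -0.7] op 0.0649
t 34.68 p [0.5929 0.0759 0.2403] yaw 5.03 q [ 0.04  0.12  1.48 -0.    1.54 -0.05] F [-0.5  0.3  0.3] op 0.0648
```

View pics/c46.png

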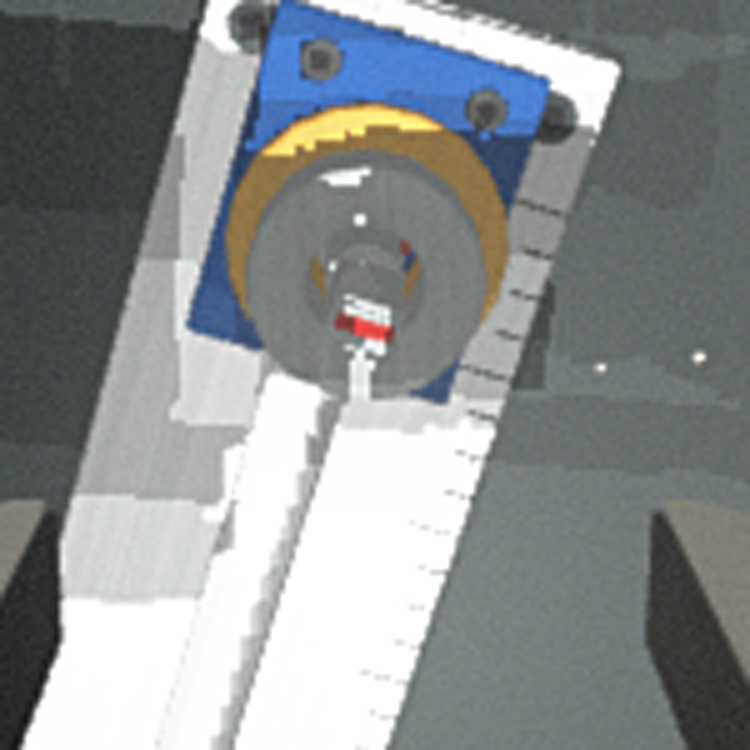

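View pics/s32.png

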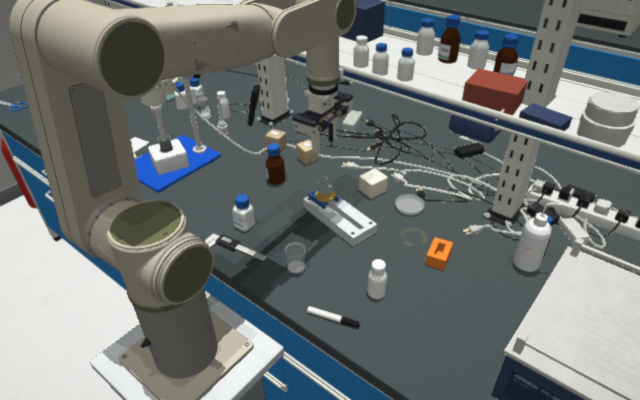

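View pics/c47.png

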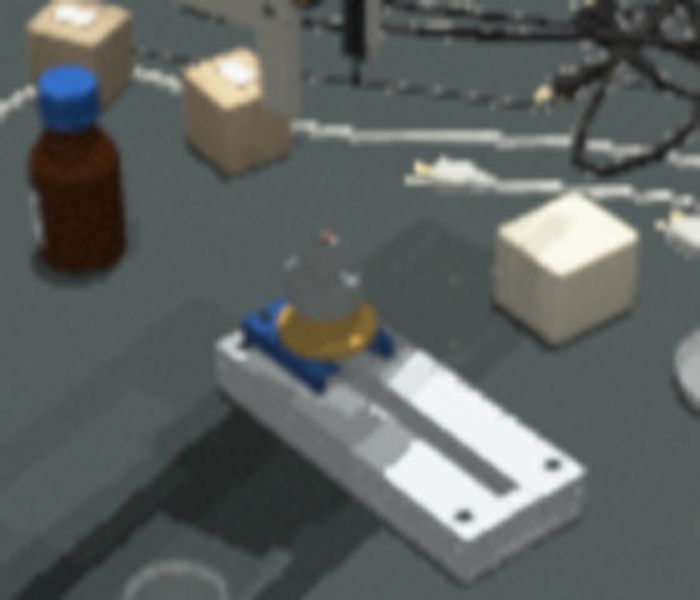

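The stack is home and level, the head mark lies across the slot, and the bottles and beaker stand where they did. Handing in.

```bash
python3 - <<'E'
from h import *
print(robot.close_job()); st()
E
```

```text
the job is handed in; nothing more can be done
None
the job is handed in; nothing more can be done
```

The clamp post is set up and the job was handed in at about 34.7 s of the 72 s allowed; no verdict was reported. I moved the stud from its block into the slot, slid it 80 mm to contact in the fork and turned it 90°. Then I threaded the bushing and the collar over it and released both.

**Last checks:**
- **Heights:** both parts touched down within about 1 mm of the expected height. The tool stopped at z = 0.0744 m for the bushing and 0.0922 m for the collar, with about 7 N of upward contact force each.
- **Final pictures:** the stud is upright with its red mark across the slot. The bushing lies flat on the fork and the collar on the bushing, both around the stud. The arm is well clear above.
- **Bystanders:** in the scene picture the bottles and the beaker look unmoved; I did not measure this.

**What disagreed:**
- **Cameras:** the top and scene cameras differed by about 3 mm. The wrist camera was about 2 mm off along the tool's x axis, so I centred each part by looking at the stud's end through its bore.
- **Stud position:** after the turn the stud stood about 3 mm off the slot's centre line, within the 6 mm allowed.
- **Bushing grip:** the fingers read 34 mm on the 36 mm hub. The bushing did not slip.

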